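# Make up the coffee tray and the egg tray for breakfast

## Robot

A 6-joint arm with a two-finger parallel gripper is mounted at the origin on the work surface. World frame = base frame: x ahead of the robot, y to its left, z up, the work surface at z = 0. Lengths are in m, angles in rad, forces in N, time in s.
With the tool pointing down it reaches from about 0.375 to 0.9 m from the base axis. Payload 3.1 kg.
Tool frame: the origin (TCP) lies at the very end of the fingers, on their centre line; the grasp point (between the pads) lies env.grasp_offset behind it (env.grasp_offset is the distance from the TCP to the grasp point, in m); z points along the fingers, y is the line along which they close (so a half turn about z gives the same grasp; the last joint's range is limited). The gripper opens to 85 mm and grips with 20 to 120 N. Pads are 22 mm wide; open, the fingers measure 114 mm over their backs; the gripper's body (76 mm by 85 mm) begins 54 mm behind the grasp point. The pads swing forward as they close: fully open they stand 13 mm farther back than shut.
Start: joints at [-1.343, 0.527, 1.433, -0, 1.181, -0.178], TCP at [0.247, -0.574, 0.231] pointing down, gripper open.
Joint ranges: [-3.08, 3.08], [-0.75, 2.2], [0.22, 2.44], [-1.43, 4.57], [0, 2.65], [-2.85, 2.85]. Speed limits (rad/s): [2.79, 2.79, 3.14, 3.14, 3.14, 3.14].

## Interface

Orientations are given as a 3x3 rotation matrix whose columns are the frame's x, y, z axes.
In Python, from station import env gives the robot as it stands.
- The arm moves only by the shell command python3 -m crank 'ROWS' [FORCE]. ROWS is a JSON object of lists of equal length, an entry for each row: "offset": the shift along the tool's x, y, z in mm, a list of three; "rot": the turn, a rotation vector about the tool's x, y, z in rad, a list of three; "claw": the opening, from -1 (shut) to 1 (fully open). In form: {"offset": [[tx, ty, tz], ...], "rot": [[wx, wy, wz], ...], "claw": [claw, ...]}. A call has 1 to 5 rows; each row shifts and turns the commanded pose from where the row before left it, along the tool's axes as they then stand; what a row does not reach is not made up. A row lasts 1/8 s, in which the tool goes at most 62.5 mm and 10.7 degrees, less where a joint would pass 70% of its speed; a pose out of reach is approached as far as the arm can. A call with a gripper value outside its range is refused whole. The fingers move at their own pace and stop on an object; FORCE is the grip in N (left out, the last holds). Time passes only in rows, so rows that do not move let the fingers close. It gives the time, the measured TCP pose, the force, the opening and the grip force at its end, in the units of the state.
- env.read_state(): the state, without advancing time (a new reading comes with each control period).
- env.snapshot(name): name is "scene" or "top" or "wrist"; returns the picture (420x560x3 uint8, red, green, blue); there is no depth.
- env.camera_model(name): a dict with "fx", "fy", "cx", "cy" (pixels), "k1" (the pictures are not rectified: a ray, as slopes to the right and down, at radius r is drawn at 1 + k1 r^2 times it, then the intrinsics apply), "world_from_camera" (4x4, takes a point from camera to world coordinates). Camera axes: x right, y up, looking along -z (the intrinsics and any distortion apply to the point x, -y, -z); pixel columns grow to the right and rows downward; lengths in m; the calibration is good to about 2 mm. A picture is of the moment at which its call begins: read the wrist's pose just before it. camera_model takes no time and is no camera call; for the wrist camera it gives the pose at the moment of the call.
- env.hand_in(): hands the job in; it is judged then, once.
The state is a dict: "time_s": time; "joint_pos": joint angles; "joint_vel": joint speeds; "joint_efforts": joint torques, N m; "tcp_pos": TCP position; "tool_rot": TCP orientation; "contact_force": force on the tool from outside, world axes, zero at the start; "moment": the same for the moment, N m; "grip_width": finger opening in m; "grasp_force": force on a finger pad.
Only numpy, scipy, OpenCV 4.12 (cv2) and the standard library are available. Lean on these libraries where they do the work, as an engineer would, in place of code of your own. Each camera call takes 0.05 s, during which the arm holds its last target. There are 200 camera calls.

## Task

Make up two breakfast trays from the things on the worktop. On the long wooden tray lay the cork coaster in the middle of the square inlay with the red mug standing upright in the middle of the coaster, and stand the jam jar in the middle of the round inlay; on the round metal tray stand the egg cup that has an egg in it in the middle of the large pad and the salt shaker in the middle of the small pad. Set everything down upright without dropping it, and leave the pepper mill, the can and the empty egg cup standing where they are.

Things in the scene. Friction and masses are not known exactly. Their poses are not given: they have to be found in the camera images.
- long_tray: Rectangular wooden tray, fixed, left or right of the stock; 260 x 150 mm, rim 14 mm high, 8 mm wide, a level steel loop reaching 20 mm out at each short end. Origin: centre of underside; x lengthwise, away from the robot, z up. Floor 8 mm up, with flush dark inlays: square (70 mm) centred at x = -57 mm, y = 0, the end nearer the robot; round (66 mm across) at x = +57 mm, y = 0.
- round_tray: Round bare-metal tray, fixed, on the other side of the stock, turned any way; 224 mm across, rim 14 mm high, 4 mm thick. Origin: centre of underside, z up. Floor 6 mm up, with two flush black round pads: large (68 mm across) centred at x = -52 mm, y = 0; small (40 mm across) at x = +52 mm, y = 0.
- coaster: Square cork coaster, 62 x 62 mm, 12 mm thick, lying flat. Loose among the stock straight ahead of the robot. Origin: centre of its underside; x and y along its edges, z up.
- mug: Small red enamel mug, empty, open upward, 68 mm high, 56 mm across, wall 3 mm, with a loop handle on the side of its own +y, reaching 46 mm from the mug's axis. Can be gripped across the body along its own x, about 40 mm up. Loose among the stock straight ahead of the robot. Origin: centre of its underside, z up. About 0.14 kg.
- jam_jar: Amber glass jam jar with a paper label and a steel lid, 82 mm high, 58 mm across, round. Can be gripped across its body about 40 mm up. Loose among the stock straight ahead of the robot. Origin: centre of its underside, z up. About 0.22 kg.
- egg_cup: White footed egg cup with a brown egg sitting fixed in it, 80 mm high in all; the cup's round bowl is 47 mm across from 28 to 52 mm up, on a 22 mm stem and a 44 mm foot. Grip it by the bowl, about 42 mm up. Loose among the stock straight ahead of the robot. Origin: centre of its underside, z up. About 0.12 kg.
- salt_shaker: Round glass salt shaker with white salt and a domed steel top, 77 mm high, 38 mm across at the foot, 36 mm below the top. Can be gripped across its body about 40 mm up. Loose among the stock straight ahead of the robot. Origin: centre of its underside, z up. About 0.11 kg.
- empty_egg_cup: White footed egg cup without an egg (open bowl), 52 mm high, 47 mm across. Not needed; it stays where it is. Stands loose among the stock. Origin: centre of its underside, z up.
- pepper_mill: Dark turned-wood pepper mill with a waist and a small steel ball on top, 136 mm high, 50 mm across at the foot. Not needed; it stays where it is. Stands loose among the stock. Origin: centre of its underside, z up.
- can: Slim plain aluminium drink can, 132 mm high, 52 mm across. Not needed; it stays where it is. Stands loose among the stock. Origin: centre of its underside, z up.
Mind the look-alikes: they are no part of the job. Leave any turquoise look-alike of the salt_shaker alone.

How it is judged:
By the outcome, as a careful person would: the job done as asked, in the order asked, and still so for the second after the job is handed in, with the robot touching nothing.
It also fails if it takes over 144 s, if anything falls off the work surface, if the arm or the gripper's body presses on something with over 40 N, if the wrist force passes 120 N, or if a joint passes its speed limit or range.

## Working session

There is one attempt and no reset: what is moved stays moved. The work goes in short steps, Python scripts to look and compute and a shell command to move; the robot and the scene stay as the last step left them, time stands still between calls to the robot, and variables do not carry over. Pictures are saved under pics/ and viewed, at most 14 in all, crops included, and the job is handed in when it is done.

```bash
mkdir -p pics; ls; python3 - <<'E'
from station import env
import cv2,numpy as np
s=env.read_state();print(s);print(env.grasp_offset)
for n in("scene","top"):
    im=env.snapshot(n);cv2.imwrite(f"pics/{n}0.png",im[:,:,::-1]);print(n,env.camera_model(n))
print(env.camera_model("wrist"))
E
```

```text
pics
{'time_s': 0.0, 'joint_pos': array([-1.34350063e+00,  5.28461889e-01,  1.43393548e+00,  9.16356142e-06,
        1.18141664e+00, -1.78472187e-01]), 'joint_vel': array([-0.00040893, -0.00010203,  0.00044126, -0.00075357, -0.00021144,
        0.00134213]), 'joint_efforts': array([ 1.22269757e-03, -4.42344511e+01, -1.78020823e+01, -1.59908172e-04,
        8.39797460e-03, -9.94358942e-07]), 'tcp_pos': array([ 0.24657906, -0.57349919,  0.23032572]), 'tool_rot': array([[ 9.18801043e-01,  3.94720663e-01, -4.92306791e-04],
       [ 3.94720765e-01, -9.18798577e-01,  2.16612302e-03],
       [ 4.02682736e-04, -2.18455981e-03, -9.99997533e-01]]), 'contact_force': array([-1.0784049 , -0.56564256, -0.39975231]), 'moment': array([ 0.05354407, -0.08042134,  0.06159563]), 'grasp_force': 0.0, 'grip_width': 0.08530266079556015}
0.0187
scene {'fx': 402.57243088979175, 'fy': 402.57243088979175, 'cx': 280.2163716800995, 'cy': 215.44580660568315, 'k1': 0.008051359350178073, 'world_from_camera': array([[-0.20746027, -0.83693313,  0.50646142,  0.99574394],
       [ 0.97821925, -0.18112869,  0.10138783,  
[... 236 characters left out ...]
6074673, 'k1': -0.13468366310617694, 'world_from_camera': array([[-0.01549146,  0.99824822, -0.05710077,  0.46680078],
       [-0.99965676, -0.01425602,  0.02198032,  0.01255735],
       [ 0.02112779,  0.05742167,  0.99812643,  0.90376395],
       [ 0.        ,  0.        ,  0.        ,  1.        ]])}
{'fx': 291.1678451304577, 'fy': 291.1678451304577, 'cx': 281.08215171385245, 'cy': 206.7122031336113, 'k1': -0.06012596099064169, 'world_from_camera': array([[ 0.39445504,  0.87492912,  0.28089902,  0.31938809],
       [-0.91891191,  0.37639513,  0.1180153 , -0.54197172],
       [-0.002474  , -0.30467319,  0.95245374,  0.37348948],
       [ 0.        ,  0.        ,  0.        ,  1.        ]])}
```

View pics/top0.png

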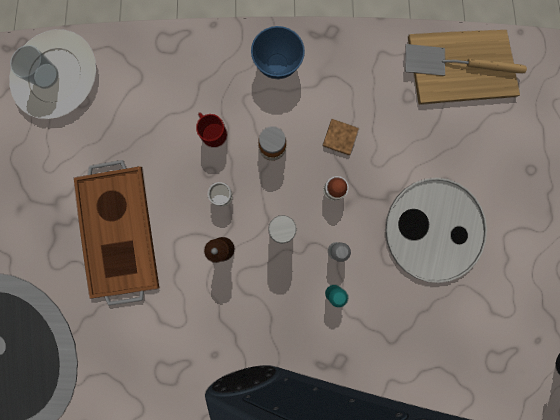

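View pics/scene0.png

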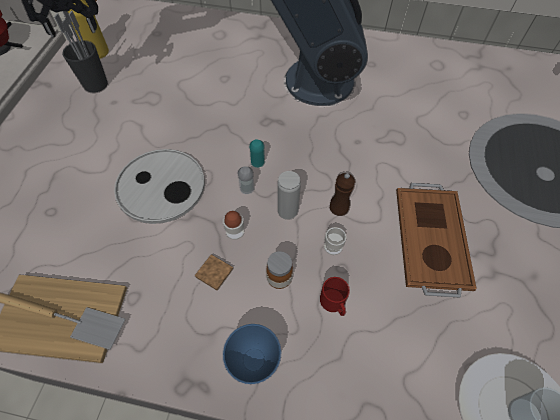

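The top view shows mug (212,128) with its handle up-left, jar (271,142), coaster (340,137), egg (337,187), salt (340,251) and its teal look-alike (337,295), and can (282,230). It also shows the empty cup (220,194) and mill (219,250), plus the long tray's inlays (111,205)/(120,258) and the round tray's pads (413,224)/(459,235). The scene view agrees.

```bash
cat > h.py <<'E'
import numpy as np,cv2
from station import env
def ray(m,uv):
    K=np.array([[m['fx'],0,m['cx']],[0,m['fy'],m['cy']],[0,0,1]])
    p=cv2.undistortPoints(np.array([[uv]],float),K,np.array([m['k1'],0,0,0,0])).ravel()
    T=m['world_from_camera'];return T[:3,3],T[:3,:3]@np.array([p[0],-p[1],-1])
def plane(m,uv,z):
    o,d=ray(m,uv);return o+d*(z-o[2])/d[2]
def proj(m,P):
    T=m['world_from_camera'];q=T[:3,:3].T@(np.array(P)-T[:3,3]);a=np.array([q[0],-q[1]])/-q[2]
    a=a*(1+m['k1']*(a@a));return a*[m['fx'],m['fy']]+[m['cx'],m['cy']]
def two(a,ua,b,ub):
    o,d=ray(a,ua);p,e=ray(b,ub)
    t=np.linalg.lstsq(np.c_[d,-e],p-o,rcond=None)[0];x,y=o+t[0]*d,p+t[1]*e
    return (x+y)/2,np.linalg.norm(x-y)
def blob(mask,near):
    n,l,s,c=cv2.connectedComponentsWithStats(mask.astype(np.uint8))
    k=[i for i in range(1,n) if s[i,4]>25]
    i=min(k,key=lambda i:np.hypot(*(c[i]-near)));return c[i],s[i],(l==i).astype(np.uint8)
E
python3 - <<'E'
from h import *
np.set_printoptions(precision=4,suppress=True)
A=cv2.imread("pics/top0.png");S=cv2.imread("pics/scene0.png")
mt,ms=env.camera_model("top"),env.camera_model("scene")
f=lambda I:(cv2.cvtColor(I,cv2.COLOR_BGR2HSV).astype(int),I.astype(int))
for nm,(x,y),(x2,y2) in [("jar",(271,137),(280,262)),("egg",(337,187),(233,218)),("salt",(340,251),(246,172)),("coast",(340,137),(214,271)),("mug",(212,128),(335,293)),("can",(282,228),(289,180)),("sq",(120,258),(431,215)),("rd",(111,205),(437,258)),("lp",(413,224),(177,192)),("sp",(459,235),(144,177)),("cup",(220,193),(336,237)),("mill",(214,250),(345,178)),("bg",(240,170),(300,240))]:
    print(nm,f(A)[0][y,x],f(A)[0][y+4,x],f(S)[0][y2,x2],f(S)[0][y2+4,x2])
h,b=f(A);hs,bs=f(S)
for nm,u,v,z in [("sq",(120,258),(431,215),.008),("rd",(111,205),(437,258),.008),("lp",(413,224),(177,192),.006),("sp",(459,235),(144,177),.006)]:
    c,s,_=blob(h[...,2]<(75 if z==.008 else 40),u);d,s2,_=blob(hs[...,2]<(75 if z==.008 else 40),v)
    print(nm,c,s,plane(mt,c,z),d,s2,plane(ms,d,z))
def crop(I,x0,y0,x1,y1,k):return cv2.resize(I[y0:y1,x0:x1],None,fx=k,fy=k,interpolation=cv2.INTER_CUBIC)
cv2.imwrite("pics/ct.png",crop(A,190,105,370,310,4)[:600*2:,:][::1,::1][:820]) 
cv2.imwrite("pics/c1.png",crop(A,185,105,375,245,4));
E
```

```text
jar [ 60   4 116] [ 90   2 111] [110   6 118] [110   6 122]
egg [  7 163 105] [  9 165  91] [  7 140 122] [  8 139 110]
salt [ 30   2 115] [ 60   2 110] [113   8 124] [105   9 110]
coast [ 14 126 119] [ 15 130 126] [ 15 109 126] [ 14 109 103]
mug [  2 230  72] [  2 207  74] [  0 177  78] [179 175  80]
can [ 30   9 144] [ 30   9 148] [ 90   2 144] [ 75   3 149]
sq [ 12 180  51] [ 10 152  52] [  9 123  60] [ 10 118  54]
rd [  9 150  51] [ 11 155  51] [ 10 127  58] [ 11 125  59]
lp [ 0 27 19] [120  48  16] [120   9  28] [90 28 27]
sp [10 48 16] [ 0 85 15] [ 0  0 28] [ 0 13 20]
cup [ 23  19 122] [ 15   3 155] [ 60   3 165] [ 20   6 131]
mill [  0   0 119] [14 58 48] [ 9 78 52] [  9 122  67]
bg [ 10  28 136] [ 11  30 136] [  5  19 148] [  3  17 146]
sq [118.4953 258.784 ] [ 101  241   36   37 1060] [0.4212 0.3404 0.008 ] [430.1214 215.0188] [415 202  32  26 692] [0.422  0.3399 0.008 ]
rd [111.1765 205.451 ] [ 97 191  30  30 714] [0.534  0.3566 0.008 ] [436.4611 257.3851] [422 245  30  26 579] [0.5344 0.3563 0.008 ]
lp [413.2192 223.9849] [399 209  30  31 730] [ 0.4855 -0.2849  0.006 ] [176.8376 191.9095] [164 182  26  21 431] [ 0.4866 -0.2856  0.006 ]
sp [458.8158 234.8377] [451 227  17  17 228] [ 0.4602 -0.3864  0.006 ] [142.7538 177.0846] [136 172  15  11 130] [ 0.4613 -0.3866  0.006 ]
```

```bash
python3 - <<'E'
from h import *
np.set_printoptions(precision=4,suppress=True)
A=cv2.imread("pics/top0.png");S=cv2.imread("pics/scene0.png")
mt,ms=env.camera_model("top"),env.camera_model("scene")
H=cv2.cvtColor(A,cv2.COLOR_BGR2HSV).astype(int);G=cv2.cvtColor(S,cv2.COLOR_BGR2HSV).astype(int)
red=lambda h:((h[...,0]<6)|(h[...,0]>174))&(h[...,1]>150)
cork=lambda h:(h[...,0]>9)&(h[...,0]<22)&(h[...,1]>75)&(h[...,2]>70)
egg=lambda h:(h[...,0]<14)&(h[...,1]>105)
c,s,m=blob(cork(H),(340,137));d,_,m2=blob(cork(G),(214,271))
print("coaster",plane(mt,c,.012),plane(ms,d,.012),s)
for mm,M in((m,mt),(m2,ms)):
    r=cv2.minAreaRect(cv2.findContours(mm,0,2)[0][0]);P=np.array([plane(M,q,.012) for q in cv2.boxPoints(r)])
    for i in range(2):
        e=P[i+1]-P[i];print(np.linalg.norm(e),np.degrees(np.arctan2(e[1],e[0])))
c,s,_=blob(egg(H),(337,187));d,_,_=blob(egg(G),(233,218));print("egg",c,s,d,two(mt,c,ms,d))
c,s,_=blob(red(H),(212,128));d,s2,_=blob(red(G),(335,293));print("mug",c,s,d,s2,plane(mt,c,.04),two(mt,c,ms,d))
X=A[100:260,190:370];cv2.imwrite("pics/ca.png",cv2.resize(X,None,fx=4.4,fy=3.7,interpolation=2))
X=S[155:315,200:380];cv2.imwrite("pics/cb.png",cv2.resize(X,None,fx=4.4,fy=3.7,interpolation=2))
E
```

```text
coaster [ 0.674  -0.1317  0.012 ] [ 0.6772 -0.1314  0.012 ] [323 119  36  35 817]
0.061271984919027724 -19.55489253654356
0.061402433770178504 -108.97351724316044
0.06744739597692972 162.2218479534023
0.06360869178261591 64.88975230224632
egg [336.9966 187.0651] [328 178  19  19 292] [232.2785 219.0183] (array([ 0.5608, -0.1155,  0.0553]), np.float64(0.000675970455618701))
mug [211.1258 129.7791] [197 113  30  34 747] [334.1566 294.6104] [320 277  29  39 811] [0.6839 0.1376 0.04  ] (array([0.6841, 0.1376, 0.0391]), np.float64(0.0003147346684147487))
```

View pics/ca.png

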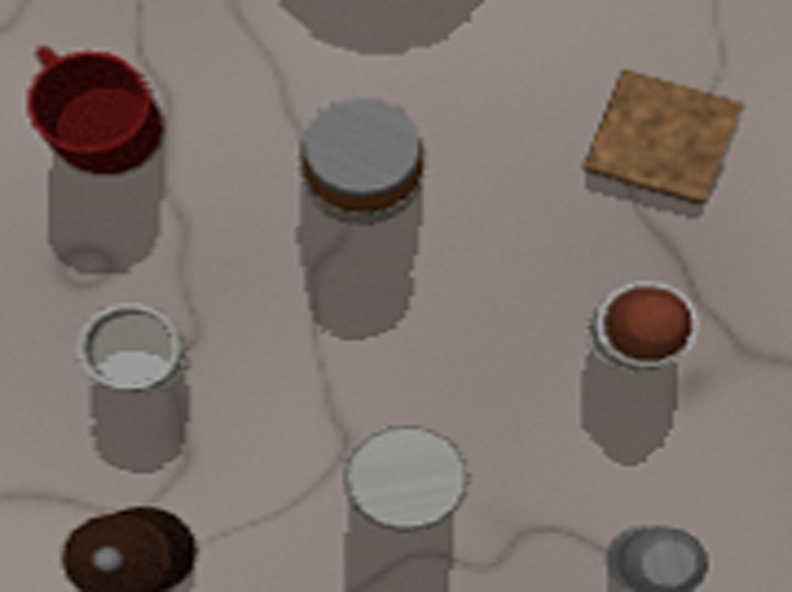

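View pics/cb.png

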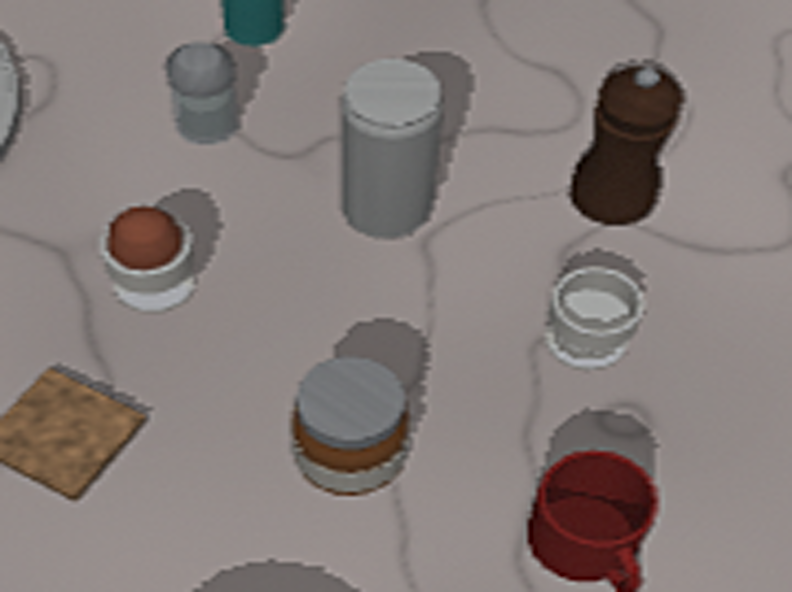

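The crops show, in full-image pixels (top / scene view): jar lid (272.3,139.5)/(279.8,263.6), mug rim (210.5,127.6)/(335.7,291.2), and handle tip (200,114)/(342,312). The salt dome is at (340,251)/(246,174) and the can lid is at (282.3,228.9).

```bash
python3 - <<'E'
from h import *
np.set_printoptions(precision=4,suppress=True)
mt,ms=env.camera_model("top"),env.camera_model("scene")
for n,a,b,z in [("jar",(272.3,139.5),(279.8,263.6),.082),("mugrim",(210.5,127.6),(335.7,291.2),.068),("eggbowl",(336.8,187.8),(233.4,222),.052),("saltdome",(341,251.7),(245.9,173.5),.07),("can",(282.3,228.9),(289.1,180.1),.132),("cup",(219.8,193.8),(335.7,236.9),.052),("mill",(214.3,250.8),(347.2,175.6),.133),("handle",(200.2,114.3),(343.2,313),.045)]:
    print(n,plane(mt,a,z)[:2],plane(ms,b,z)[:2],two(mt,a,ms,b))
E
```

```text
jar [0.6522 0.0126] [0.658  0.0153] (array([0.6541, 0.0136, 0.073 ]), np.float64(0.0019560135141304747))
mugrim [0.6813 0.1348] [0.6875 0.1375] (array([0.6838, 0.1373, 0.0582]), np.float64(0.0019529317400535013))
eggbowl [ 0.5596 -0.1152] [ 0.566 -0.112] (array([ 0.5605, -0.1157,  0.0417]), np.float64(0.0021618807741837437))
saltdome [ 0.4326 -0.118 ] [ 0.4396 -0.1142] (array([ 0.432 , -0.1183,  0.0594]), np.float64(0.002779305834865106))
can [ 0.4779 -0.0031] [ 0.4814 -0.0017] (array([ 0.4779, -0.0028,  0.1271]), np.float64(0.0009166790119362485))
cup [0.5507 0.1186] [0.555  0.1212] (array([0.5513, 0.1205, 0.0451]), np.float64(0.0020138046618977264))
mill [0.4404 0.1193] [0.443  0.1209] (array([0.4402, 0.1205, 0.1292]), np.float64(0.0013532098586976457))
handle [0.7155 0.1595] [0.7212 0.1604] (array([0.7181, 0.1612, 0.036 ]), np.float64(0.00024225034127157668))
```

```bash
cat >> h.py <<'E'
def go(x,y,z,psi):
    "print shift in tool axes (mm) and z turn to reach TCP pose with finger line at psi deg"
    s=env.read_state();R=s['tool_rot'];d=R.T@(np.array([x,y,z])-s['tcp_pos'])*1000
    p=np.degrees(np.arctan2(R[1,1],R[0,1]));w=(p-psi+90)%180-90
    t=np.degrees(np.arctan2(R[1,2],R[0,2]));tilt=R.T@np.cross(R[:,2],[0,0,-1])
    print("t",round(s['time_s'],2),"shift",d.round(1),"len",round(np.linalg.norm(d)),"psi",round(p,1),"wz",round(np.radians(w),3),"tilt",tilt.round(4),"q6",s['joint_pos'][5].round(2),"w",s['grip_width'].round(4),"F",s['contact_force'].round(1),s['grasp_force'].round(1))
E
R='[[0,0,0],[0,0,0],[0,0,0],[0,0,0]]'
python3 -m crank '{"offset":[[47,-20,0],[47,-20,0],[47,-20,0],[47,-20,0]],"rot":[[0,0,0],[0,0,0],[0,0,0],[0,0,0]],"claw":[1,1,1,1]}' 40
python3 -m crank '{"offset":[[47,-20,0],[47,-20,0],[47,-20,0],[47,-20,0]],"rot":[[0,0,0],[0,0,0],[0,0,0],[0,0,0]],"claw":[1,1,1,1]}'
python3 -m crank '{"offset":[[47,-20,0],[47,-20,0],[47,-20,0],[47,-20,0]],"rot":[[0,0,0],[0,0,0],[0,0,0],[0,0,0]],"claw":[1,1,1,1]}'
python3 -m crank '{"offset":[[0,0,14],[0,0,14],[0,0,14],[0,0,14],[0,0,14]],"rot":[[0,0,-0.166],[0,0,-0.166],[0,0,-0.166],[0,0,-0.166],[0,0,-0.166]],"claw":[1,1,1,1,1]}'
python3 -c "
from h import *
go(.675,-.1315,.15,-19)
im=env.snapshot('wrist');cv2.imwrite('pics/w1.png',im[:,:,::-1]);m=env.camera_model('wrist');np.save('w1.npy',m);print(proj(m,[.675,-.1315,.012]))"
```

```text
time_s: 0.6
tcp_pos: [0.3887, -0.425, 0.2309]
tool_rot: [[0.919, 0.394, -0.0], [0.394, -0.919, 0.001], [0.0, -0.001, -1.0]]
contact_force: [-0.2, -1.4, -0.5]
grip_width: 0.0856
grasp_force: 0.0
time_s: 1.1
tcp_pos: [0.5298, -0.2773, 0.2309]
tool_rot: [[0.919, 0.395, -0.001], [0.395, -0.919, 0.0], [-0.0, -0.001, -1.0]]
contact_force: [0.7, -0.8, -0.1]
grip_width: 0.0852
grasp_force: 0.0
time_s: 1.6
tcp_pos: [0.6709, -0.1296, 0.2307]
tool_rot: [[0.919, 0.395, -0.001], [0.395, -0.919, 0.0], [-0.001, -0.001, -1.0]]
contact_force: [1.5, -0.1, 0.9]
grip_width: 0.0856
grasp_force: 0.0
time_s: 2.22
tcp_pos: [0.6698, -0.1309, 0.1602]
tool_rot: [[0.324, 0.946, -0.001], [0.946, -0.324, 0.0], [0.0, -0.001, -1.0]]
contact_force: [-0.4, 0.3, 0.3]
grip_width: 0.0854
grasp_force: 0.0Traceback (most recent call last):
  File "<string>", line 3, in <module>
    go(.675,-.1315,.15,-19)
    ~~^^^^^^^^^^^^^^^^^^^^^
  File "h.py", line 25, in go
    print("t",round(s['time_s'],2),"shift",d.round(1),"len",round(np.linalg.norm(d)),"psi",round(p,1),"wz",round(np.radians(w),3),"tilt",tilt.round(4),"q6",s['joint_pos'][5].round(2),"w",s['grip_width'].round(4),"F",s['contact_force'].round(1),s['grasp_force'].round(1))
                                                                                                                                                                                           ^^^^^^^^^^^^^^^^^^^^^
AttributeError: 'float' object has no attribute 'round'
```

```bash
sed -i "s/s\['grip_width'\].round(4)/round(s['grip_width'],4)/; s/s\['grasp_force'\].round(1)/round(s['grasp_force'],1)/" h.py
cat >> h.py <<'E'
def shot(name,P=None):
    m=env.camera_model('wrist');im=env.snapshot('wrist')[:,:,::-1].copy();cv2.imwrite(f'pics/{name}.png',im);np.save(f'{name}.npy',m,allow_pickle=True);return m,im
E
python3 -c "
from h import *
go(.675,-.1315,.15,-19)
m,im=shot('w1');print(proj(m,[.675,-.1315,.012]))
h=cv2.cvtColor(im,cv2.COLOR_BGR2HSV).astype(int)
c,s,k=blob((h[...,0]>9)&(h[...,0]<22)&(h[...,1]>75)&(h[...,2]>70),proj(m,[.675,-.1315,.012]))
print(c,s,plane(m,c,.012))
P=np.array([plane(m,q,.012) for q in cv2.boxPoints(cv2.minAreaRect(cv2.findContours(k,0,2)[0][0]))]);print(P.mean(0),P)
"
```

```text
t 2.23 shift [ 1.1  5.2 10.2] len 11 psi -18.9 wz 0.002 tilt [-0.0013 -0.      0.    ] q6 -0.03 w 0.0854 F [-0.4  0.3  0.3] 0.0
[285.84015463 193.09895766]
[286.18746373 190.6062101 ] [ 256  162   62   59 3446] [ 0.67618882 -0.12909334  0.012     ]
[ 0.67573189 -0.13007801  0.012     ] [[ 0.63473027 -0.14771523  0.012     ]
 [ 0.65842868 -0.0900877   0.012     ]
 [ 0.7149575  -0.11168241  0.012     ]
 [ 0.6948111  -0.17082669  0.012     ]]
```

View pics/w1.png

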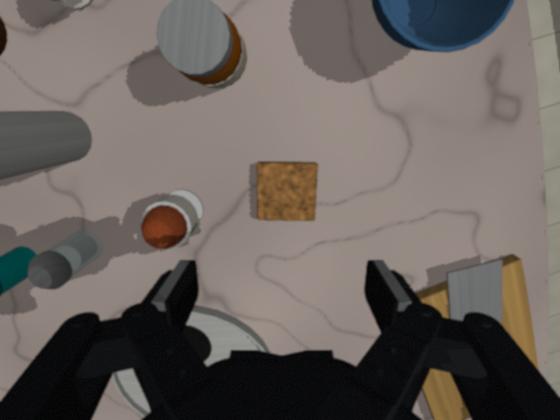

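The wrist view shows the coaster square to the fingers at (286,191), with clear space on both sides. Going down on it.

```bash

python3 -m crank '{"offset":[[2,5,40],[0,0,50],[0,0,45],[0,0,12],[0,0,0]],"rot":[[0,0,0],[0,0,0],[0,0,0],[0,0,0],[0,0,0]],"claw":[1,1,1,1,1]}'
python3 -m crank '{"offset":[[0,0,5],[0,0,5],[0,0,4],[0,0,0]],"rot":[[0,0,0],[0,0,0],[0,0,0],[0,0,0]],"claw":[1,1,1,1]}'
python3 -c "
from h import *
go(.6755,-.1305,-.002,-19)"
```

```text
time_s: 2.9
tcp_pos: [0.6755, -0.1308, 0.0141]
tool_rot: [[0.33, 0.944, -0.001], [0.944, -0.33, 0.0], [0.0, -0.001, -1.0]]
contact_force: [0.1, -0.9, 0.6]
grip_width: 0.0854
grasp_force: 0.0
time_s: 3.4
tcp_pos: [0.6754, -0.1308, 0.0003]
tool_rot: [[0.329, 0.944, -0.0], [0.944, -0.329, 0.0], [-0.0, -0.0, -1.0]]
contact_force: [0.3, -0.6, 0.2]
grip_width: 0.0856
grasp_force: 0.0
t 3.4 shift [ 0.3 -0.   2.3] len 2 psi -19.2 wz -0.003 tilt [-0.0003  0.      0.    ] q6 -0.02 w 0.0856 F [ 0.3 -0.6  0.2] 0.0
```

```bash

python3 -m crank '{"offset":[[0,0,0],[0,0,0],[0,0,2],[0,0,0]],"rot":[[0,0,0],[0,0,0],[0,0,0],[0,0,0]],"claw":[0.6,0.6,0.6,0.6]}'
python3 -m crank '{"offset":[[0,0,2],[0,0,0]],"rot":[[0,0,0],[0,0,0]],"claw":[0.6,0.6]}'
python3 -c "
from h import *
shot('w2')"
```

```text
time_s: 3.9
tcp_pos: [0.6754, -0.1307, -0.0019]
tool_rot: [[0.329, 0.944, -0.0], [0.944, -0.329, 0.0], [0.0, -0.0, -1.0]]
contact_force: [0.4, -0.1, -0.3]
grip_width: 0.0681
grasp_force: 0.0
time_s: 4.15
tcp_pos: [0.6754, -0.1307, -0.0039]
tool_rot: [[0.329, 0.944, -0.0], [0.944, -0.329, 0.0], [0.0, -0.0, -1.0]]
contact_force: [-0.3, -0.2, 0.1]
grip_width: 0.0685
grasp_force: 0.0
```

View pics/w2.png

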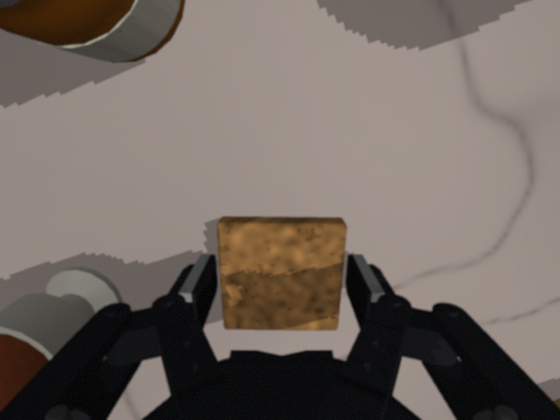

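The coaster lies between the fingers, about 220–345 px across and 217–328 px down. Closing at 30 N and working out where the grip sits.

```bash

python3 -m crank '{"offset":[[0,0,0],[0,0,0],[0,0,0],[0,0,0]],"rot":[[0,0,0],[0,0,0],[0,0,0],[0,0,0]],"claw":[0.2,0.2,0.2,0.2]}' 35
python3 -m crank '{"offset":[[0,0,-30],[0,0,-40],[0,0,-50],[0,0,-30]],"rot":[[0,0,0],[0,0,0],[0,0,0],[0,0,0]],"claw":[0.2,0.2,0.2,0.2]}'
python3 -c "
from h import *
m=np.load('w2.npy',allow_pickle=True).item()
a=plane(m,(282,222),.012);b=plane(m,(281,328),.012);print(a,b,(a+b)/2)
go(.4216,.3401,.15,-81.8)
m,im=shot('w3')"
```

```text
time_s: 4.7
tcp_pos: [0.6758, -0.1309, -0.0034]
tool_rot: [[0.329, 0.944, 0.001], [0.944, -0.329, -0.0], [-0.0, 0.001, -1.0]]
contact_force: [0.4, 0.9, 1.4]
grip_width: 0.0607
grasp_force: 39.4
time_s: 5.2
tcp_pos: [0.6763, -0.131, 0.1487]
tool_rot: [[0.329, 0.944, 0.002], [0.944, -0.329, -0.001], [-0.0, 0.003, -1.0]]
contact_force: [-0.1, 0.1, -0.8]
grip_width: 0.0608
grasp_force: 39.2
[ 0.68657509 -0.10150957  0.012     ] [ 0.66616157 -0.1586533   0.012     ] [ 0.67636833 -0.13008143  0.012     ]
t 5.2 shift [ 361.2 -395.4   -2.3] len 536 psi -19.2 wz 1.093 tilt [0.0027 0.0001 0.    ] q6 -0.02 w 0.0608 F [-0.1  0.1 -0.8] 39.2
```

View pics/w3.png

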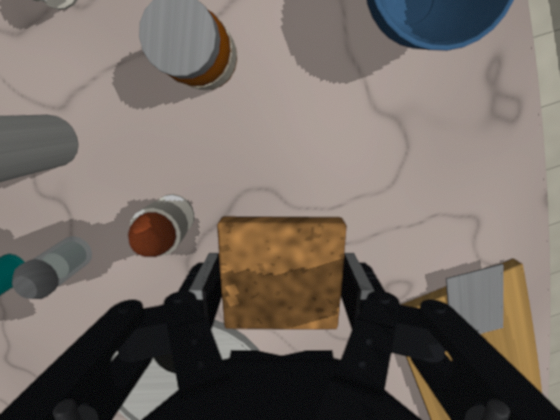

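Coaster is held level at the same pixels. Carrying it to the square inlay.

```bash

python3 -m crank '{"offset":[[30,-33,-12],[36,-39.5,-12],[36,-39.5,0],[36,-39.5,0],[36,-39.5,0]],"rot":[[0,0,0],[0,0,0],[0,0,0],[0,0,0],[0,0,0]],"claw":[0.2,0.2,0.2,0.2,0.2]}'
python3 -m crank '{"offset":[[36,-39.5,0],[36,-39.5,0],[36,-39.5,0],[36,-39.5,0],[36,-39.5,0]],"rot":[[0,0,0],[0,0,0],[0,0,0],[0,0,0],[0,0,0]],"claw":[0.2,0.2,0.2,0.2,0.2]}'
python3 -m crank '{"offset":[[6,-6,0],[0,0,30],[0,0,30],[0,0,0]],"rot":[[0,0,-0.16],[0,0,-0.16],[0,0,-0.158],[0,0,0]],"claw":[0.2,0.2,0.2,0.2]}'
python3 -c "
from h import *
go(.4216,.3401,.0045,8.2)"
```

```text
time_s: 5.88
tcp_pos: [0.5509, 0.0977, 0.1696]
tool_rot: [[0.329, 0.944, -0.001], [0.944, -0.329, 0.0], [-0.0, -0.001, -1.0]]
contact_force: [1.0, -0.1, -0.9]
grip_width: 0.0609
grasp_force: 39.2
time_s: 6.5
tcp_pos: [0.4237, 0.3325, 0.1697]
tool_rot: [[0.329, 0.944, -0.001], [0.944, -0.329, -0.0], [-0.001, -0.001, -1.0]]
contact_force: [0.3, 0.8, -0.1]
grip_width: 0.061
grasp_force: 39.2
time_s: 7.0
tcp_pos: [0.4192, 0.3379, 0.1079]
tool_rot: [[-0.141, 0.99, -0.006], [0.99, 0.141, -0.003], [-0.002, -0.006, -1.0]]
contact_force: [-0.5, 0.1, 0.1]
grip_width: 0.0606
grasp_force: 39.2
t 7.0 shift [  2.1   3.4 103.4] len 103 psi 8.1 wz -0.002 tilt [-0.0063  0.0022  0.    ] q6 0.33 w 0.0606 F [-0.5  0.1  0.1] 39.2
```

```bash

python3 -m crank '{"offset":[[1.4,3,45],[0,0,40],[0,0,8],[0,0,0]],"rot":[[0,0,0],[0,0,0],[0,0,0],[0,0,0]],"claw":[0.2,0.2,0.2,0.2]}'
python3 -c "
from h import *
go(.4216,.3401,.0046,8.2)"
```

```text
time_s: 7.5
tcp_pos: [0.4246, 0.3409, 0.0179]
tool_rot: [[-0.141, 0.99, 0.001], [0.99, 0.141, 0.0], [0.0, 0.001, -1.0]]
contact_force: [-0.4, 0.3, 0.5]
grip_width: 0.0611
grasp_force: 39.2
t 7.5 shift [-0.3 -3.1 13.3] len 14 psi 8.1 wz -0.001 tilt [ 0.0005 -0.0002  0.    ] q6 0.33 w 0.0611 F [-0.4  0.3  0.5] 39.2
```

```bash

python3 -m crank '{"offset":[[-1,-3,0],[0,0,7],[0,0,4],[0,0,0]],"rot":[[0,0,0],[0,0,0],[0,0,0],[0,0,0]],"claw":[0.2,0.2,0.2,0.2]}'
python3 -m crank '{"offset":[[0,0,1.5],[0,0,0.7],[0,0,0]],"rot":[[0,0,0],[0,0,0],[0,0,0]],"claw":[0.2,0.2,0.2]}'
python3 -c "
from h import *
go(.4216,.3401,.0046,8.2)"
```

```text
time_s: 8.0
tcp_pos: [0.4212, 0.3392, 0.0061]
tool_rot: [[-0.142, 0.99, -0.0], [0.99, 0.142, -0.0], [-0.0, -0.0, -1.0]]
contact_force: [0.7, -0.2, -0.7]
grip_width: 0.0612
grasp_force: 39.2
time_s: 8.38
tcp_pos: [0.4214, 0.3393, 0.0045]
tool_rot: [[-0.143, 0.99, 0.0], [0.99, 0.143, 0.0], [0.0, 0.0, -1.0]]
contact_force: [-0.8, -0.7, 4.1]
grip_width: 0.0612
grasp_force: 39.6
t 8.38 shift [ 0.7  0.3 -0.1] len 1 psi 8.2 wz -0.0 tilt [ 0.0002 -0.0001  0.    ] q6 0.33 w 0.0612 F [-0.8 -0.7  4.1] 39.6
```

```bash

python3 -m crank '{"offset":[[0,0,0],[0,0,0],[0,0,-10],[0,0,-30],[0,0,-40]],"rot":[[0,0,0],[0,0,0],[0,0,0],[0,0,0],[0,0,0]],"claw":[0.65,0.65,0.65,0.65,1]}'
python3 -m crank '{"offset":[[0,0,-50],[0,0,-20],[0,0,0]],"rot":[[0,0,0],[0,0,0],[0,0,0]],"claw":[1,1,1]}'
python3 -c "
from h import *
go(.684,.137,.16,-55)
m,im=shot('w4')
print(proj(m,[.4216,.3401,.02]))
cv2.imwrite('pics/t4.png',cv2.resize(env.snapshot('top')[150:320,60:260,::-1],None,fx=3.5,fy=3.5))
"
```

```text
time_s: 9.0
tcp_pos: [0.4207, 0.3389, 0.0846]
tool_rot: [[-0.142, 0.99, -0.002], [0.99, 0.142, -0.001], [-0.001, -0.002, -1.0]]
contact_force: [0.5, -0.0, -0.1]
grip_width: 0.0847
grasp_force: 0.0
time_s: 9.38
tcp_pos: [0.4223, 0.3399, 0.1563]
tool_rot: [[-0.143, 0.99, 0.004], [0.99, 0.143, 0.002], [0.002, 0.005, -1.0]]
contact_force: [-0.4, 0.3, 0.2]
grip_width: 0.0853
grasp_force: 0.0
t 9.38 shift [-238.1  230.1   -3. ] len 331 psi 8.2 wz 1.103 tilt [ 0.0047 -0.0016  0.    ] q6 0.33 w 0.0853 F [-0.4  0.3  0.2] 0.0
[278.68577169 196.77362671]
```

View pics/w4.png

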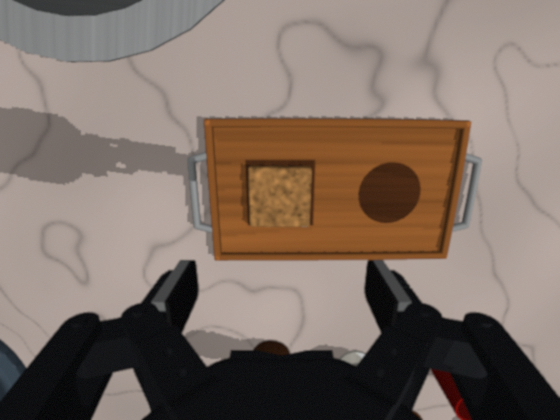

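The coaster lies square in the inlay, spanning about (248–313, 167–228). Its dark margin is visible above and on both sides, and the round inlay is at (389,192). Measuring it, along with the held pose.

```bash
python3 - <<'E'
from h import *
np.set_printoptions(precision=4,suppress=True)
m=np.load('w4.npy',allow_pickle=True).item();im=cv2.imread('pics/w4.png');h=cv2.cvtColor(im,cv2.COLOR_BGR2HSV).astype(int)
print(h[200,280],h[192,389],h[140,280],h[163,280],h[195,247])
c,s,k=blob((h[...,2]<80)&(h[...,0]<20),(389,192));print("round",c,s,plane(m,c,.008))
k=((h[...,1]<190)&(h[...,2]>85))[160:235,240:320]
k=cv2.morphologyEx(k.astype(np.uint8),cv2.MORPH_CLOSE,np.ones((3,3)));c,s,kk=blob(k,(40,37));c=c+[240,160];print("coaster",c,s,plane(m,c,.020))
print(h[150:240:2,280,1:].tolist());print(h[200,236:326:2,1:].tolist())
E
```

```text
[ 16 149 154] [ 11 173  68] [ 14 176 126] [ 12 185  66] [ 14 183  64]
round [388.8819 192.1275] [ 359  163   60   59 2760] [0.5353 0.3581 0.008 ]
coaster [280.0533 200.255 ] [   0    0   80   75 5400] [0.4235 0.3367 0.02  ]
[[179, 134], [177, 137], [177, 137], [182, 133], [181, 124], [181, 86], [185, 69], [173, 65], [155, 66], [153, 107], [148, 148], [149, 166], [147, 163], [147, 149], [149, 145], [147, 153], [149, 154], [148, 146], [150, 136], [150, 138], [146, 148], [149, 154], [146, 152], [148, 157], [146, 159], [149, 154], [148, 153], [148, 155], [150, 158], [147, 146], [151, 120], [148, 124], [151, 144], [149, 151], [146, 154], [149, 151], [150, 150], [147, 156], [158, 142], [177, 140], [180, 143], [180, 147], [180, 149], [177, 148], [177, 151]]
[[178, 122], [173, 122], [181, 107], [183, 85], [178, 86], [182, 73], [161, 73], [150, 150], [147, 161], [148, 136], [151, 120], [148, 129], [147, 137], [145, 135], [146, 140], [145, 146], [149, 161], [147, 161], [148, 152], [148, 157], [149, 164], [149, 161], [149, 154], [147, 160], [149, 166], [149, 169], [146, 162], [146, 148], [148, 141], [149, 142], [151, 144], [149, 144], [148, 148], [147, 154], [150, 162], [147, 161], [150, 148], [159, 112], [174, 76], [178, 113], [180, 129], [177, 131], [177, 131], [178, 129], [182, 130]]
```

```bash
python3 - <<'E'
from h import *
np.set_printoptions(precision=4,suppress=True)
m=np.load('w4.npy',allow_pickle=True).item();im=cv2.imread('pics/w4.png');h=cv2.cvtColor(im,cv2.COLOR_BGR2HSV).astype(int)
c,s,k=blob((h[...,1]<165)&(h[...,2]>90)&(h[...,0]>9),(280,198));print(s,plane(m,c,.02))
P=np.array([plane(m,q,.02) for q in cv2.boxPoints(cv2.minAreaRect(cv2.findContours(k,0,2)[0][0]))]);print(P.mean(0),np.linalg.norm(P[1]-P[0]),np.linalg.norm(P[2]-P[1]))
l,r,t=[plane(m,q,.008) for q in((243,200),(313.5,200),(280,160))];print("inlay",l,r,t)
# top view check
A=env.snapshot('top')[:,:,::-1];H=cv2.cvtColor(A.copy(),cv2.COLOR_BGR2HSV).astype(int);mt=env.camera_model('top')
q=proj(mt,[.4216,.3401,.02]);print(q,H[int(q[1]),int(q[0])]);c,s,_=blob((H[...,1]<150)&(H[...,1]>80)&(H[...,2]>85),q);print(c,s,plane(mt,c,.02))
E
```

```text
[ 248  167   64   61 3688] [0.4225 0.3406 0.02  ]
[0.4226 0.339  0.02  ] 0.060926911597781595 0.062308382205638335
inlay [0.3857 0.3281 0.008 ] [0.4585 0.3384 0.008 ] [0.418  0.3748 0.008 ]
[116.5761 258.9082] [ 15 125 126]
[117.8123 259.0508] [103 243  31  33 826] [0.4213 0.3374 0.02  ]
```

View pics/t4.png

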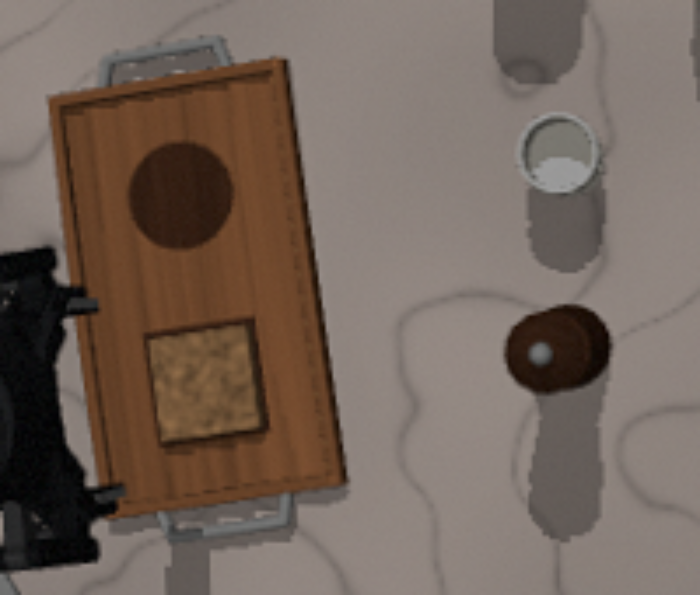

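The top crop shows the coaster inside the dark inlay, 1–2 mm off centre at most, which is acceptable. On to the mug.

```bash

python3 -m crank '{"offset":[[-40,38.5,0],[-40,38.5,0],[-40,38.5,0],[-40,38.5,0],[-40,38.5,0]],"rot":[[0,0,0],[0,0,0],[0,0,0],[0,0,0],[0,0,0]],"claw":[1,1,1,1,1]}'
python3 -m crank '{"offset":[[-38,37.5,-4],[0,0,0],[0,0,0],[0,0,0],[0,0,0]],"rot":[[0,0,0],[0,0,0.184],[0,0,0.184],[0,0,0.184],[0,0,0.184]],"claw":[1,1,1,1,1]}'
python3 -m crank '{"offset":[[0,0,0],[0,0,0],[0,0,0]],"rot":[[0,0,0.184],[0,0,0.184],[0,0,0]],"claw":[1,1,1]}'
python3 -c "
from h import *
go(.684,.137,.16,-55)
m,im=shot('w5')
print(proj(m,[.684,.137,.068]),proj(m,[.684,.137,.0]))
"
```

```text
time_s: 10.15
tcp_pos: [0.6406, 0.1673, 0.1518]
tool_rot: [[-0.142, 0.99, -0.004], [0.99, 0.142, -0.0], [0.0, -0.004, -1.0]]
contact_force: [0.6, -0.1, -0.2]
grip_width: 0.0853
grasp_force: 0.0
time_s: 10.78
tcp_pos: [0.6817, 0.1363, 0.1554]
tool_rot: [[0.564, 0.826, -0.004], [0.826, -0.564, -0.0], [-0.003, -0.004, -1.0]]
contact_force: [-0.8, 0.2, 0.4]
grip_width: 0.0853
grasp_force: 0.0
time_s: 11.15
tcp_pos: [0.6818, 0.1364, 0.1559]
tool_rot: [[0.819, 0.574, -0.004], [0.574, -0.819, -0.0], [-0.003, -0.002, -1.0]]
contact_force: [0.1, 0.5, 0.1]
grip_width: 0.0853
grasp_force: 0.0
t 11.15 shift [ 2.1  0.7 -4.1] len 5 psi -54.9 wz 0.001 tilt [-0.0021  0.0032  0.    ] q6 1.0 w 0.0853 F [0.1 0.5 0.1] 0.0
[282.71415605 210.330638  ] [282.53802642 189.78832391]
```

View pics/w5.png

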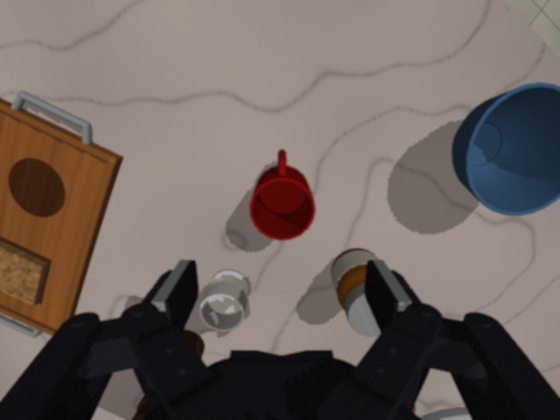

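The mug sits at (282,207) with its handle straight up the picture, in line with the tool, and nothing in the fingers' way. Descending and gripping.

```bash

python3 -m crank '{"offset":[[3,0.5,30],[0,0,45],[0,0,45],[0,0,20],[0,0,0]],"rot":[[0,0,0],[0,0,0],[0,0,0],[0,0,0],[0,0,0]],"claw":[1,1,1,1,1]}' 30
python3 -m crank '{"offset":[[0,0,0],[0,0,0],[0,0,0],[0,0,0],[0,0,0]],"rot":[[0,0,0],[0,0,0],[0,0,0],[0,0,0],[0,0,0]],"claw":[0.1,0.1,0.1,0.1,0.1]}'
python3 -c "
from h import *
go(.4215,.3385,.17,-55)
"
```

```text
time_s: 11.82
tcp_pos: [0.6844, 0.1377, 0.0163]
tool_rot: [[0.819, 0.574, -0.004], [0.574, -0.819, -0.0], [-0.003, -0.002, -1.0]]
contact_force: [0.1, 0.3, -0.1]
grip_width: 0.0855
grasp_force: 0.0
time_s: 12.45
tcp_pos: [0.6873, 0.138, 0.0205]
tool_rot: [[0.82, 0.573, 0.004], [0.573, -0.82, 0.0], [0.004, 0.002, -1.0]]
contact_force: [-0.1, -0.2, 6.9]
grip_width: 0.054
grasp_force: 33.3
t 12.45 shift [-102.5 -316.3 -150.5] len 365 psi -55.1 wz -0.001 tilt [ 0.0021 -0.0037  0.    ] q6 1.0 w 0.054 F [-0.1 -0.2  6.9] 33.3
```

```bash

python3 -m crank '{"offset":[[0,0,-20],[0,0,-40],[0,0,-45],[0,0,-45],[0,0,0]],"rot":[[0,0,0],[0,0,0],[0,0,0],[0,0,0],[0,0,0]],"claw":[0.1,0.1,0.1,0.1,0.1]}'
python3 -c "
from h import *
go(.4215,.3385,.17,-55)
m,im=shot('w6');s=env.read_state();p=s['tcp_pos'];R=s['tool_rot']
h=cv2.cvtColor(im,cv2.COLOR_BGR2HSV).astype(int);q=proj(m,p+[0,0,.0475])
c,st,k=blob(((h[...,0]<6)|(h[...,0]>174))&(h[...,1]>150),q);print(q,c,st)
w=k.sum(1);print([(r,np.nonzero(k[r])[0][[0,-1]].tolist(),int(w[r])) for r in range(st[1],st[1]+st[3],5)])
"
```

```text
time_s: 13.08
tcp_pos: [0.6887, 0.1379, 0.1743]
tool_rot: [[0.82, 0.573, 0.011], [0.573, -0.82, 0.0], [0.009, 0.006, -1.0]]
contact_force: [0.2, -0.1, -1.3]
grip_width: 0.0539
grasp_force: 32.7
t 13.07 shift [-104.1 -317.4    1.5] len 334 psi -55.1 wz -0.001 tilt [ 0.0059 -0.0091  0.    ] q6 1.0 w 0.0539 F [ 0.2 -0.1 -1.3] 32.7
[280.10557362 320.92097783] [281.326256   290.56812496] [  213   195   137   164 14789]
[(195, [278, 283], 6), (200, [275, 287], 13), (205, [274, 287], 14), (210, [274, 288], 15), (215, [273, 289], 17), (220, [261, 301], 41), (225, [253, 309], 57), (230, [247, 315], 69), (235, [243, 319], 77), (240, [240, 322], 83), (245, [239, 324], 86), (250, [237, 326], 90), (255, [235, 328], 94), (260, [234, 330], 97), (265, [229, 333], 105), (270, [227, 336], 110), (275, [226, 338], 113), (280, [224, 339], 116), (285, [223, 340], 118), (290, [221, 342], 122), (295, [220, 343], 124), (300, [217, 345], 129), (305, [216, 347], 132), (310, [215, 348], 134), (315, [213, 349], 137), (320, [215, 347], 133), (325, [216, 346], 131), (330, [217, 344], 128), (335, [219, 343], 125), (340, [221, 342], 122), (345, [222, 340], 119), (350, [224, 338], 81), (355, [225, 337], 12)]
```

```bash

python3 -m crank '{"offset":[[-10,-32,0],[-15,-46,0],[-15,-46,0],[-15,-46,0],[-15,-46,0]],"rot":[[0,0,0],[0,0,0],[0,0,0],[0,0,0],[0,0,0]],"claw":[0.1,0.1,0.1,0.1,0.1]}'
python3 -m crank '{"offset":[[-15,-46,0],[-12,-36,0],[-6.5,-19,0],[0,0,0],[0,0,0]],"rot":[[0,0,0],[0,0,0],[0,0,0],[0,0,0],[0,0,0]],"claw":[0.1,0.1,0.1,0.1,0.1]}'
python3 -c "
from h import *
go(.421,.338,.0405,-55)"
```

```text
time_s: 13.75
tcp_pos: [0.5017, 0.275, 0.1665]
tool_rot: [[0.82, 0.572, -0.004], [0.572, -0.82, -0.001], [-0.004, -0.001, -1.0]]
contact_force: [-0.2, -0.6, -2.4]
grip_width: 0.0542
grasp_force: 32.7
time_s: 14.38
tcp_pos: [0.4206, 0.3379, 0.1679]
tool_rot: [[0.82, 0.572, 0.001], [0.572, -0.82, -0.0], [0.001, 0.001, -1.0]]
contact_force: [0.6, -0.4, -1.7]
grip_width: 0.0542
grasp_force: 32.7
t 14.38 shift [3.000e-01 1.000e-01 1.274e+02] len 127 psi -55.1 wz -0.002 tilt [ 0.0007 -0.0007  0.    ] q6 1.43 w 0.0542 F [ 0.6 -0.4 -1.7] 32.7
```

```bash

python3 -m crank '{"offset":[[0,0,30],[0,0,45],[0,0,35],[0,0,10],[0,0,0]],"rot":[[0,0,0],[0,0,0],[0,0,0],[0,0,0],[0,0,0]],"claw":[0.1,0.1,0.1,0.1,0.1]}'
python3 -m crank '{"offset":[[0,0,0],[0,0,3],[0,0,1.5],[0,0,0],[0,0,0]],"rot":[[0,0,0],[0,0,0],[0,0,0],[0,0,0],[0,0,0]],"claw":[0.1,0.1,0.1,0.1,0.1]}'
python3 -c "
from h import *
go(.421,.338,.0405,-55)"
```

```text
time_s: 15.0
tcp_pos: [0.4202, 0.3379, 0.0479]
tool_rot: [[0.82, 0.572, -0.0], [0.572, -0.82, -0.0], [-0.0, 0.0, -1.0]]
contact_force: [0.5, -0.3, -1.1]
grip_width: 0.0542
grasp_force: 32.5
time_s: 15.62
tcp_pos: [0.4193, 0.3385, 0.0438]
tool_rot: [[0.82, 0.573, 0.0], [0.573, -0.82, 0.0], [0.0, 0.0, -1.0]]
contact_force: [0.1, 1.2, -2.1]
grip_width: 0.0539
grasp_force: 32.5
t 15.62 shift [1.2 1.4 3.3] len 4 psi -55.1 wz -0.001 tilt [ 0.     -0.0003  0.    ] q6 1.43 w 0.0539 F [ 0.1  1.2 -2.1] 32.5
```

```bash

python3 -m crank '{"offset":[[1.2,1.3,0],[0,0,1.5],[0,0,0],[0,0,1],[0,0,0]],"rot":[[0,0,0],[0,0,0],[0,0,0],[0,0,0],[0,0,0]],"claw":[0.1,0.1,0.1,0.1,0.1]}'
python3 -c "
from h import *
go(.421,.338,.0405,-55)"
python3 -m crank '{"offset":[[0,0,0.6],[0,0,0]],"rot":[[0,0,0],[0,0,0]],"claw":[0.1,0.1]}'

```

```text
time_s: 16.25
tcp_pos: [0.4209, 0.338, 0.041]
tool_rot: [[0.82, 0.573, -0.0], [0.573, -0.82, -0.0], [-0.0, -0.0, -1.0]]
contact_force: [-0.1, -0.4, -1.8]
grip_width: 0.0539
grasp_force: 32.5
t 16.25 shift [0.1 0.  0.5] len 1 psi -55.1 wz -0.001 tilt [-0.      0.0003  0.    ] q6 1.43 w 0.0539 F [-0.1 -0.4 -1.8] 32.5
time_s: 16.5
tcp_pos: [0.421, 0.338, 0.0406]
tool_rot: [[0.82, 0.573, 0.0], [0.573, -0.82, 0.0], [0.0, -0.0, -1.0]]
contact_force: [1.0, 1.1, -0.9]
grip_width: 0.0542
grasp_force: 32.7
```

```bash

for i in 1 2 3; do :; done
python3 -m crank '{"offset":[[0,0,0.7],[0,0,0]],"rot":[[0,0,0],[0,0,0]],"claw":[0.1,0.1]}' | sed -n '2p;4p'
python3 -m crank '{"offset":[[0,0,0.7],[0,0,0]],"rot":[[0,0,0],[0,0,0]],"claw":[0.1,0.1]}' | sed -n '2p;4p'
```

```text
tcp_pos: [0.421, 0.338, 0.0405]
contact_force: [-2.2, -1.0, 5.8]
tcp_pos: [0.421, 0.338, 0.0405]
contact_force: [-1.7, -1.0, 10.5]
```

```bash

python3 -m crank '{"offset":[[0,0,0],[0,0,0],[0,0,0],[0,0,-10],[0,0,-40]],"rot":[[0,0,0],[0,0,0],[0,0,0],[0,0,0],[0,0,0]],"claw":[0.6,1,1,1,1]}'
python3 -m crank '{"offset":[[0,0,-45],[0,0,-35],[0,0,-10],[0,0,0]],"rot":[[0,0,0],[0,0,0],[0,0,0],[0,0,0]],"claw":[1,1,1,1]}'
python3 -c "
from h import *
go(.655,.0145,.17,-55)
m,im=shot('w7')
m,im=shot('w7');h=cv2.cvtColor(im,cv2.COLOR_BGR2HSV).astype(int);q=proj(m,[.4215,.3385,.088]);print(q)
c,st,k=blob(((h[...,0]<6)|(h[...,0]>174))&(h[...,1]>150),q);print(st)
print([(r,np.nonzero(k[r])[0][[0,-1]].tolist()) for r in range(st[1],st[1]+st[3],4)])
cv2.imwrite('pics/w7c.png',cv2.resize(im[100:300,180:380],None,fx=3,fy=3))
"
```

```text
time_s: 17.62
tcp_pos: [0.4196, 0.3372, 0.0882]
tool_rot: [[0.82, 0.573, -0.005], [0.573, -0.82, -0.002], [-0.005, -0.001, -1.0]]
contact_force: [0.7, -0.1, -0.0]
grip_width: 0.0856
grasp_force: 0.0
time_s: 18.12
tcp_pos: [0.4209, 0.338, 0.1795]
tool_rot: [[0.82, 0.573, 0.001], [0.573, -0.82, 0.0], [0.001, 0.0, -1.0]]
contact_force: [0.3, 0.2, 0.0]
grip_width: 0.0854
grasp_force: 0.0
t 18.12 shift [  6.6 399.2   9.5] len 399 psi -55.1 wz -0.001 tilt [ 0.0001 -0.0009  0.    ] q6 1.43 w 0.0854 F [0.3 0.2 0. ] 0.0
[281.62282992 210.32762889]
[ 249  155   64   89 3728]
[(155, [280, 283]), (159, [278, 284]), (163, [278, 284]), (167, [278, 284]), (171, [275, 287]), (175, [267, 296]), (179, [262, 300]), (183, [259, 302]), (187, [258, 305]), (191, [256, 306]), (195, [255, 308]), (199, [253, 309]), (203, [251, 311]), (207, [250, 311]), (211, [249, 312]), (215, [249, 312]), (219, [250, 312]), (223, [251, 311]), (227, [253, 308]), (231, [255, 306]), (235, [259, 302]), (239, [264, 297]), (243, [275, 284])]
```

View pics/w7c.png

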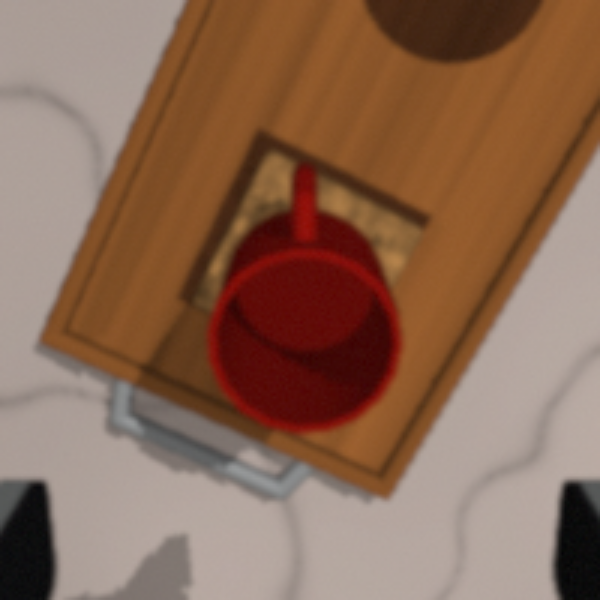

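The mug stands upright on the coaster, near its middle, with its rim centred at about (281,212). Next, the jar.

```bash

python3 -m crank '{"offset":[[1,40,0],[1,50,0],[1,50,0],[1,50,0],[1,50,0]],"rot":[[0,0,0],[0,0,0],[0,0,0],[0,0,0],[0,0,0]],"claw":[1,1,1,1,1]}'
python3 -m crank '{"offset":[[1,50,0],[0.6,50,0],[0,40,0],[0,19,0],[0,0,0]],"rot":[[0,0,0],[0,0,0],[0,0,0],[0,0,0],[0,0,0]],"claw":[1,1,1,1,1]}'
python3 -c "
from h import *
go(.655,.0145,.016,-55)
m,im=shot('w8');h=cv2.cvtColor(im,cv2.COLOR_BGR2HSV).astype(int);q=proj(m,[.655,.0145,.082]);print(q)
g=cv2.cvtColor(im,cv2.COLOR_BGR2GRAY)
x,y=q.astype(int)
c=cv2.HoughCircles(cv2.medianBlur(g,3),cv2.HOUGH_GRADIENT,1,30,param1=80,param2=15,minRadius=26,maxRadius=45);c=c[0][np.argsort(np.hypot(*(c[0][:,:2]-q).T))][:3];print(c)
for k in c: print(plane(m,k[:2],.082))
cv2.imwrite('pics/w8c.png',cv2.resize(im[y-90:y+110,x-100:x+100],None,fx=3,fy=3))
"
```

```text
time_s: 18.85
tcp_pos: [0.5623, 0.1426, 0.177]
tool_rot: [[0.82, 0.573, -0.004], [0.573, -0.82, -0.0], [-0.003, -0.002, -1.0]]
contact_force: [-0.3, 1.1, 0.2]
grip_width: 0.0853
grasp_force: 0.0
time_s: 19.48
tcp_pos: [0.6544, 0.0142, 0.1776]
tool_rot: [[0.821, 0.571, -0.003], [0.571, -0.821, 0.001], [-0.002, -0.002, -1.0]]
contact_force: [-0.1, -0.2, 0.2]
grip_width: 0.0854
grasp_force: 0.0
t 19.48 shift [  0.9   0.4 161.6] len 162 psi -55.2 wz -0.003 tilt [-0.0021  0.0017  0.    ] q6 0.81 w 0.0854 F [-0.1 -0.2  0.2] 0.0
[281.92280233 209.25809271]
[[279.5 202.5  33.8]
 [319.5 323.5  29.3]
 [350.5 104.5  40. ]]
[0.65881629 0.0196897  0.082     ]
[ 0.57770866 -0.08520464  0.082     ]
[0.75624717 0.01982792 0.082     ]
```

```bash
python3 - <<'E'
from h import *
m=np.load('w8.npy',allow_pickle=True).item();im=cv2.imread('pics/w8.png');h=cv2.cvtColor(im,cv2.COLOR_BGR2HSV).astype(int)
c,s,k=blob((h[...,1]<14)&(h[...,2]<150)&(h[...,2]>85),(281,206));print(c,s,plane(m,c,.082))
(e,r)=cv2.minEnclosingCircle(max(cv2.findContours(k,0,2)[0],key=len));print(e,r,plane(m,e,.082))
print([tuple(h[r,281]) for r in range(150,260,5)])
E
```

```text
[282.07772622 207.65467904] [ 253  180   59   56 2586] [0.65627004 0.0152226  0.082     ]
(282.00762939453125, 207.9263916015625) 29.154937744140625 [0.65603353 0.01513132 0.082     ]
[(np.int64(10), np.int64(30), np.int64(155)), (np.int64(10), np.int64(30), np.int64(155)), (np.int64(10), np.int64(30), np.int64(155)), (np.int64(23), np.int64(31), np.int64(106)), (np.int64(14), np.int64(211), np.int64(81)), (np.int64(14), np.int64(218), np.int64(90)), (np.int64(105), np.int64(5), np.int64(93)), (np.int64(90), np.int64(2), np.int64(122)), (np.int64(120), np.int64(2), np.int64(122)), (np.int64(75), np.int64(4), np.int64(119)), (np.int64(90), np.int64(2), np.int64(121)), (np.int64(60), np.int64(2), np.int64(121)), (np.int64(75), np.int64(4), np.int64(118)), (np.int64(105), np.int64(4), np.int64(119)), (np.int64(75), np.int64(4), np.int64(117)), (np.int64(90), np.int64(4), np.int64(117)), (np.int64(90), np.int64(4), np.int64(121)), (np.int64(0), np.int64(4), np.int64(125)), (np.int64(10), np.int64(31), np.int64(150)), (np.int64(9), np.int64(32), np.int64(151)), (np.int64(9), np.int64(29), np.int64(148)), (np.int64(11), np.int64(29), np.int64(148))]
```

```bash

python3 -m crank '{"offset":[[1.8,1,40],[0,0,50],[0,0,45],[0,0,20],[0,0,0]],"rot":[[0,0,0],[0,0,0],[0,0,0],[0,0,0],[0,0,0]],"claw":[1,1,1,1,1]}' 40
python3 -m crank '{"offset":[[0,0,0],[0,0,0],[0,0,0],[0,0,0],[0,0,0]],"rot":[[0,0,0],[0,0,0],[0,0,0],[0,0,0],[0,0,0]],"claw":[0.1,0.1,0.1,0.1,0.1]}'
python3 -m crank '{"offset":[[0,0,-20],[0,0,-40],[0,0,-45],[0,0,-45],[0,0,0]],"rot":[[0,0,0],[0,0,0],[0,0,0],[0,0,0],[0,0,0]],"claw":[0.1,0.1,0.1,0.1,0.1]}'
python3 -c "
from h import *
go(.5342,.3566,.17,-55)"
```

```text
time_s: 20.15
tcp_pos: [0.6555, 0.0162, 0.023]
tool_rot: [[0.819, 0.574, -0.003], [0.574, -0.819, 0.001], [-0.002, -0.003, -1.0]]
contact_force: [0.8, -0.2, 0.6]
grip_width: 0.0852
grasp_force: 0.0
time_s: 20.78
tcp_pos: [0.6586, 0.0149, 0.0268]
tool_rot: [[0.82, 0.573, 0.004], [0.573, -0.82, -0.0], [0.004, 0.003, -1.0]]
contact_force: [-0.8, 1.4, 6.7]
grip_width: 0.0564
grasp_force: 43.4
time_s: 21.4
tcp_pos: [0.66, 0.0143, 0.1801]
tool_rot: [[0.82, 0.573, 0.011], [0.573, -0.82, -0.002], [0.008, 0.008, -1.0]]
contact_force: [0.2, -0.2, -2.2]
grip_width: 0.0565
grasp_force: 43.4
t 21.4 shift [  92.8 -352.7    8.1] len 365 psi -55.1 wz -0.001 tilt [ 0.0077 -0.008   0.    ] q6 0.81 w 0.0565 F [ 0.2 -0.2 -2.2] 43.4
```

```bash

python3 -m crank '{"offset":[[9,-32,0],[13,-46,0],[13,-46,0],[13,-46,0],[13,-46,0]],"rot":[[0,0,0],[0,0,0],[0,0,0],[0,0,0],[0,0,0]],"claw":[0.1,0.1,0.1,0.1,0.1]}'
python3 -m crank '{"offset":[[13,-46,0],[12,-46,0],[9,-35,0],[0,-10,0],[0,0,0]],"rot":[[0,0,0],[0,0,0],[0,0,0],[0,0,0],[0,0,0]],"claw":[0.1,0.1,0.1,0.1,0.1]}'
python3 -c "
from h import *
go(.5358,.3577,.0348,-55)"
```

```text
time_s: 22.02
tcp_pos: [0.5815, 0.2279, 0.1731]
tool_rot: [[0.82, 0.572, -0.003], [0.572, -0.82, -0.001], [-0.002, -0.001, -1.0]]
contact_force: [0.7, -0.9, -2.2]
grip_width: 0.0568
grasp_force: 43.4
time_s: 22.65
tcp_pos: [0.5317, 0.3583, 0.1733]
tool_rot: [[0.819, 0.574, -0.002], [0.574, -0.819, -0.001], [-0.002, 0.0, -1.0]]
contact_force: [0.5, -0.4, -0.4]
grip_width: 0.0563
grasp_force: 43.4
t 22.65 shift [  3.3   2.9 138.5] len 139 psi -55.0 wz 0.0 tilt [0.0002 0.0022 0.    ] q6 1.38 w 0.0563 F [ 0.5 -0.4 -0.4] 43.4
```

```bash

python3 -m crank '{"offset":[[3,2.5,35],[0,0,45],[0,0,35],[0,0,12],[0,0,0]],"rot":[[0,0,0],[0,0,0],[0,0,0],[0,0,0],[0,0,0]],"claw":[0.1,0.1,0.1,0.1,0.1]}'
python3 -m crank '{"offset":[[0,0,4],[0,0,0],[0,0,0]],"rot":[[0,0,0],[0,0,0],[0,0,0]],"claw":[0.1,0.1,0.1]}'
python3 -c "
from h import *
go(.5358,.3577,.0348,-55)"
```

```text
time_s: 23.28
tcp_pos: [0.5369, 0.3572, 0.0467]
tool_rot: [[0.821, 0.572, -0.001], [0.572, -0.821, -0.001], [-0.001, -0.0, -1.0]]
contact_force: [0.6, -0.2, -1.5]
grip_width: 0.0564
grasp_force: 43.4
time_s: 23.65
tcp_pos: [0.537, 0.3587, 0.0441]
tool_rot: [[0.82, 0.573, 0.002], [0.573, -0.82, 0.001], [0.002, 0.0, -1.0]]
contact_force: [1.1, -0.8, -1.7]
grip_width: 0.0566
grasp_force: 43.4
t 23.65 shift [-1.6  0.1  9.3] len 9 psi -55.0 wz -0.001 tilt [ 0.0004 -0.0017  0.    ] q6 1.38 w 0.0566 F [ 1.1 -0.8 -1.7] 43.4
```

```bash

python3 -m crank '{"offset":[[-1.2,0,4],[0,0,3],[0,0,0],[0,0,0]],"rot":[[0,0,0],[0,0,0],[0,0,0],[0,0,0]],"claw":[0.1,0.1,0.1,0.1]}' | sed -n '2p;4p'
python3 -m crank '{"offset":[[0,0,0.8],[0,0,0],[0,0,0]],"rot":[[0,0,0],[0,0,0],[0,0,0]],"claw":[0.1,0.1,0.1]}'| sed -n '2p;4p'
python3 -m crank '{"offset":[[0,0,0.8],[0,0,0]],"rot":[[0,0,0],[0,0,0]],"claw":[0.1,0.1]}'| sed -n '2p;4p'
```

```text
tcp_pos: [0.5355, 0.3577, 0.036]
contact_force: [0.4, -0.8, -3.6]
tcp_pos: [0.5356, 0.3577, 0.0353]
contact_force: [-0.7, 0.7, -2.3]
tcp_pos: [0.5356, 0.3577, 0.0348]
contact_force: [0.2, -0.8, 0.4]
```

```bash

python3 -m crank '{"offset":[[0,0,0.6],[0,0,0],[0,0,0],[0,0,0],[0,0,-10]],"rot":[[0,0,0],[0,0,0],[0,0,0],[0,0,0],[0,0,0]],"claw":[0.1,0.6,1,1,1]}'
python3 -m crank '{"offset":[[0,0,-40],[0,0,-50],[0,0,-40],[0,0,0]],"rot":[[0,0,0],[0,0,0],[0,0,0],[0,0,0]],"claw":[1,1,1,1]}'
python3 -c "
from h import *
m,im=shot('w9');go(.561,-.115,.17,-55)
h=cv2.cvtColor(im,cv2.COLOR_BGR2HSV).astype(int);q=proj(m,[.5342,.3566,.09])
c,s,k=blob((h[...,1]<14)&(h[...,2]<150)&(h[...,2]>85),q);print(q,c,s,plane(m,c,.09))
A=env.snapshot('top')[:,:,::-1].copy();cv2.imwrite('pics/t9.png',A);H=cv2.cvtColor(A,cv2.COLOR_BGR2HSV).astype(int);mt=env.camera_model('top');q=proj(mt,[.5342,.3566,.09]);c,s,k=blob((H[...,1]<14)&(H[...,2]<150)&(H[...,2]>85),q);print(q,c,s,plane(mt,c,.09))
q=proj(mt,[.4215,.3385,.05]);c,s,k=blob(((H[...,0]<6)|(H[...,0]>174))&(H[...,1]>150),q);print(q,c,s)
"
```

```text
time_s: 25.4
tcp_pos: [0.5349, 0.3573, 0.0433]
tool_rot: [[0.82, 0.573, -0.002], [0.573, -0.82, -0.001], [-0.002, -0.0, -1.0]]
contact_force: [0.0, -0.2, 0.2]
grip_width: 0.0855
grasp_force: 0.0
time_s: 25.9
tcp_pos: [0.5382, 0.3589, 0.1789]
tool_rot: [[0.82, 0.573, 0.009], [0.573, -0.82, 0.004], [0.01, 0.002, -1.0]]
contact_force: [-0.1, 0.8, 0.2]
grip_width: 0.0851
grasp_force: 0.0
t 25.95 shift [-251.   401.9    5.6] len 474 psi -55.1 wz -0.001 tilt [ 0.0009 -0.0047  0.    ] q6 1.38 w 0.0853 F [-0.7  0.  -0.6] 0.0
[281.01865554 218.71546883] [280.17372881 217.68412943] [ 251  190   59   56 2596] [0.53454996 0.35771678 0.09      ]
[ 95.56582818 202.4512961 ] [ 96.47835052 203.94226804] [ 85 192  24  25 485] [0.53127739 0.35471357 0.09      ]
[112.01629113 259.74033093] [110.48712446 261.58583691] [ 93 244  38  34 932]
```

```bash

python3 -m crank '{"offset":[[-21,33,0],[-28,45,0],[-28,45,0],[-28,45,0],[-28,45,0]],"rot":[[0,0,0],[0,0,0],[0,0,0],[0,0,0],[0,0,0]],"claw":[1,1,1,1,1]}' | sed -n 2p
python3 -m crank '{"offset":[[-28,45,0],[-28,45,0],[-28,45,0],[-21,33,0],[-13,21,0]],"rot":[[0,0,0],[0,0,0],[0,0,0],[0,0,0],[0,0,0]],"claw":[1,1,1,1,1]}' | sed -n 2p
python3 -m crank '{"offset":[[0,0,0],[0,0,0]],"rot":[[0,0,0],[0,0,0]],"claw":[1,1]}' | sed -n 2p
python3 -c "
from h import *
m,im=shot('w10');go(.561,-.115,.022,-55)
h=cv2.cvtColor(im,cv2.COLOR_BGR2HSV).astype(int);q=proj(m,[.561,-.115,.06])
c,s,k=blob((h[...,0]<14)&(h[...,1]>105),q);print(q,c,s,plane(m,c,.06))
"
```

```text
tcp_pos: [0.5471, 0.1052, 0.1722]
tcp_pos: [0.5588, -0.1175, 0.1721]
tcp_pos: [0.559, -0.1145, 0.1728]
t 27.55 shift [  1.2   2.  151.1] len 151 psi -55.0 wz -0.0 tilt [-0.0023  0.001   0.    ] q6 0.56 w 0.0855 F [-0.2  0.2  0.6] 0.0
[283.650707   202.64142927] [283.28278999 199.47763457] [ 263  179   41   42 1319] [ 0.56328521 -0.11298384  0.06      ]
```

```bash

python3 -m crank '{"offset":[[2.2,1.3,40],[0,0,50],[0,0,43],[0,0,20],[0,0,0]],"rot":[[0,0,0],[0,0,0],[0,0,0],[0,0,0],[0,0,0]],"claw":[1,1,1,1,1]}' 30
python3 -m crank '{"offset":[[0,0,0],[0,0,0],[0,0,0],[0,0,0],[0,0,0]],"rot":[[0,0,0],[0,0,0],[0,0,0],[0,0,0],[0,0,0]],"claw":[-0.1,-0.1,-0.1,-0.1,-0.1]}'
python3 -m crank '{"offset":[[0,0,-20],[0,0,-40],[0,0,-45],[0,0,-45],[0,0,0]],"rot":[[0,0,0],[0,0,0],[0,0,0],[0,0,0],[0,0,0]],"claw":[-0.1,-0.1,-0.1,-0.1,-0.1]}'
python3 -c "
from h import *
go(.486,-.2853,.17,-55)"
```

```text
time_s: 28.18
tcp_pos: [0.5611, -0.1135, 0.0192]
tool_rot: [[0.819, 0.574, -0.004], [0.574, -0.819, 0.002], [-0.002, -0.004, -1.0]]
contact_force: [0.7, -0.1, 0.5]
grip_width: 0.0851
grasp_force: 0.0
time_s: 28.8
tcp_pos: [0.5633, -0.1154, 0.0225]
tool_rot: [[0.82, 0.573, 0.002], [0.573, -0.82, -0.0], [0.002, 0.002, -1.0]]
contact_force: [-0.1, 2.3, 6.5]
grip_width: 0.0465
grasp_force: 30.6
time_s: 29.42
tcp_pos: [0.5651, -0.1165, 0.1752]
tool_rot: [[0.82, 0.573, 0.009], [0.573, -0.82, -0.004], [0.005, 0.008, -1.0]]
contact_force: [0.8, 0.5, -2.3]
grip_width: 0.0464
grasp_force: 31.3
t 29.43 shift [-161.5   93.     5.1] len 186 psi -55.1 wz -0.001 tilt [ 0.0081 -0.0051  0.    ] q6 0.56 w 0.0464 F [ 0.8  0.5 -2.3] 31.3
```

```bash

python3 -m crank '{"offset":[[-25,14,0],[-40,23,0],[-45,27,0],[-33,19,0],[-17,9,0]],"rot":[[0,0,0],[0,0,0],[0,0,0],[0,0,0],[0,0,0]],"claw":[-0.1,-0.1,-0.1,-0.1,-0.1]}' | sed -n 2p
python3 -m crank '{"offset":[[0,0,30],[0,0,45],[0,0,40],[0,0,14],[0,0,0]],"rot":[[0,0,0],[0,0,0],[0,0,0],[0,0,0],[0,0,0]],"claw":[-0.1,-0.1,-0.1,-0.1,-0.1]}' | sed -n 2p
python3 -m crank '{"offset":[[0,0,0],[0,0,0]],"rot":[[0,0,0],[0,0,0]],"claw":[-0.1,-0.1]}' | sed -n '2p;4p'
python3 -c "
from h import *
go(.487,-.2846,.0285,-55)"
```

```text
tcp_pos: [0.4826, -0.2837, 0.1699]
tcp_pos: [0.4838, -0.2817, 0.0412]
tcp_pos: [0.485, -0.2831, 0.0434]
contact_force: [0.4, 0.1, -0.6]
t 30.93 shift [ 0.8  2.3 14.9] len 15 psi -55.1 wz -0.001 tilt [ 0.003  -0.0008  0.    ] q6 0.23 w 0.0462 F [ 0.4  0.1 -0.6] 31.3
```

```bash

python3 -m crank '{"offset":[[0.8,2.3,5],[0,0,5],[0,0,3],[0,0,0],[0,0,0]],"rot":[[0,0,0],[0,0,0],[0,0,0],[0,0,0],[0,0,0]],"claw":[-0.1,-0.1,-0.1,-0.1,-0.1]}' | sed -n '2p;4p'
python3 -m crank '{"offset":[[0,0,0.7],[0,0,0]],"rot":[[0,0,0],[0,0,0]],"claw":[-0.1,-0.1]}'| sed -n '2p;4p'
python3 -m crank '{"offset":[[0,0,0.7],[0,0,0]],"rot":[[0,0,0],[0,0,0]],"claw":[-0.1,-0.1]}'| sed -n '2p;4p'
python3 -m crank '{"offset":[[0,0,0.6],[0,0,0]],"rot":[[0,0,0],[0,0,0]],"claw":[-0.1,-0.1]}'| sed -n '2p;4p'
```

```text
tcp_pos: [0.486, -0.2838, 0.0288]
contact_force: [0.7, -0.1, -0.9]
tcp_pos: [0.486, -0.2839, 0.0285]
contact_force: [-0.7, 0.1, 3.5]
tcp_pos: [0.486, -0.2839, 0.0285]
contact_force: [-2.8, 1.1, 8.0]
tcp_pos: [0.486, -0.2839, 0.0284]
contact_force: [-3.2, 2.0, 12.3]
```

```bash

python3 -m crank '{"offset":[[0,0,-1],[0,0,0],[0,0,0],[0,0,0],[0,0,-10]],"rot":[[0,0,0],[0,0,0],[0,0,0],[0,0,0],[0,0,0]],"claw":[-0.1,0.6,1,1,1]}' | sed -n 2,4p
python3 -m crank '{"offset":[[0,0,-40],[0,0,-50],[0,0,-40],[0,0,0],[0,0,0]],"rot":[[0,0,0],[0,0,0],[0,0,0],[0,0,0],[0,0,0]],"claw":[1,1,1,1,1]}' | sed -n 2,4p
python3 -c "
from h import *
m,im=shot('w11');go(.4345,-.117,.17,-55)
h=cv2.cvtColor(im,cv2.COLOR_BGR2HSV).astype(int);q=proj(m,[.486,-.2853,.066])
c,s,k=blob((h[...,0]<14)&(h[...,1]>105),q);print(q,c,s,plane(m,c,.066))
mm=h[...,2]<40
for p in((.4608,-.3865),(.486,-.2853)):
  c,s,k=blob(mm,proj(m,[*p,.006]));print(c,s,plane(m,c,.006))
"
```

```text
tcp_pos: [0.4855, -0.2835, 0.0374]
tool_rot: [[0.82, 0.573, -0.002], [0.573, -0.82, 0.001], [-0.0, -0.002, -1.0]]
contact_force: [-0.6, 0.3, 1.3]
tcp_pos: [0.4857, -0.2835, 0.1679]
tool_rot: [[0.82, 0.573, -0.0], [0.573, -0.82, 0.0], [-0.0, -0.0, -1.0]]
contact_force: [0.6, -0.3, 0.4]
t 33.6 shift [  53.6 -165.4   -2.5] len 174 psi -55.1 wz -0.001 tilt [-0.002   0.0005  0.    ] q6 0.23 w 0.0855 F [-0.6  0.4 -0.5] 0.0
[283.51617676 208.63337412] [281.48241913 206.23628692] [ 261  185   42   43 1422] [ 0.48679447 -0.28254819  0.066     ]
[341.02894356 255.29377713] [326 242  31  28 691] [ 0.46169699 -0.38488768  0.006     ]
[283.00503145 175.73962264] [253 161  60  42 795] [ 0.49999587 -0.2753276   0.006     ]
```

```bash

python3 -m crank '{"offset":[[12,-37,0],[14,-44,0],[14,-44,0],[13.5,-40,0],[0,0,0]],"rot":[[0,0,0],[0,0,0],[0,0,0],[0,0,0],[0,0,0]],"claw":[1,1,1,1,1]}' | sed -n 2p
python3 -m crank '{"offset":[[0,0,0],[0,0,0]],"rot":[[0,0,0],[0,0,0]],"claw":[1,1]}' | sed -n 2p
python3 -c "
from h import *
m,im=shot('w12');go(.4345,-.117,.018,-55)
q=proj(m,[.4345,-.117,.07]);print(q,proj(m,[.4345,-.117,.0]));x,y=q.astype(int)
cv2.imwrite('pics/w12c.png',cv2.resize(im[y-110:y+90,x-110:x+90],None,fx=3,fy=3));print(x-110,y-110)
"
```

```text
tcp_pos: [0.4323, -0.1145, 0.1665]
tcp_pos: [0.4361, -0.1191, 0.1676]
t 34.52 shift [ -0.   -2.7 149.7] len 150 psi -55.1 wz -0.002 tilt [ 0.0004 -0.0001  0.    ] q6 0.45 w 0.0855 F [-0.1  0.2  0.9] 0.0
[278.49023779 209.52474986] [279.03740304 189.53374423]
168 99
```

View pics/w12c.png

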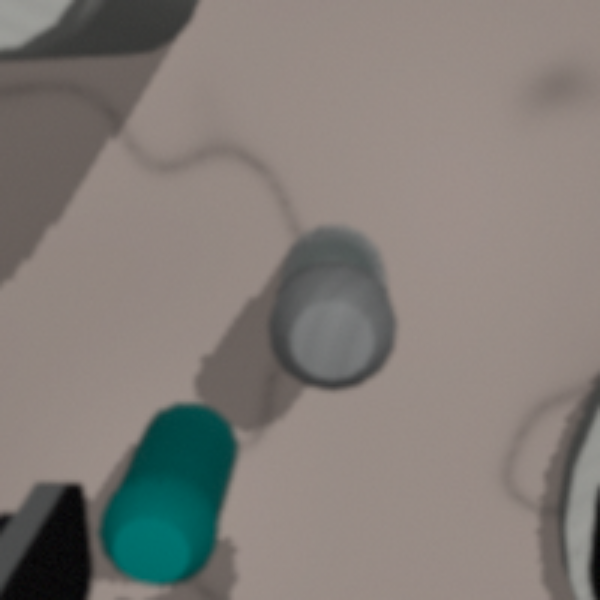

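The crop shows the salt shaker's dome at about full-image (279,207), agreeing with the estimate. The turquoise one is behind and left at (221,281), clear of the fingers.

```bash

python3 -m crank '{"offset":[[0.5,-2.7,40],[0,0,50],[0,0,42],[0,0,16],[0,0,0]],"rot":[[0,0,0],[0,0,0],[0,0,0],[0,0,0],[0,0,0]],"claw":[1,1,1,1,1]}' 30 | sed -n '2p;4p'
python3 -m crank '{"offset":[[0,0,0],[0,0,0],[0,0,0],[0,0,0],[0,0,0]],"rot":[[0,0,0],[0,0,0],[0,0,0],[0,0,0],[0,0,0]],"claw":[-0.4,-0.4,-0.4,-0.4,-0.4]}'
python3 -m crank '{"offset":[[0,0,-20],[0,0,-40],[0,0,-45],[0,0,-45],[0,0,0]],"rot":[[0,0,0],[0,0,0],[0,0,0],[0,0,0],[0,0,0]],"claw":[-0.4,-0.4,-0.4,-0.4,-0.4]}'
python3 -c "
from h import *
go(.461,-.386,.17,-55)"
```

```text
tcp_pos: [0.4339, -0.116, 0.0185]
contact_force: [-0.9, 0.7, 1.1]
time_s: 35.78
tcp_pos: [0.435, -0.116, 0.0207]
tool_rot: [[0.82, 0.573, 0.002], [0.573, -0.82, -0.001], [0.001, 0.002, -1.0]]
contact_force: [-0.1, -0.8, 7.2]
grip_width: 0.0367
grasp_force: 29.8
time_s: 36.4
tcp_pos: [0.4361, -0.1163, 0.1728]
tool_rot: [[0.82, 0.573, 0.007], [0.573, -0.82, -0.004], [0.003, 0.007, -1.0]]
contact_force: [-0.3, -0.2, -1.6]
grip_width: 0.0366
grasp_force: 30.3
t 36.4 shift [-134.1  235.3    4. ] len 271 psi -55.0 wz -0.001 tilt [ 0.0069 -0.0034  0.    ] q6 0.45 w 0.0366 F [-0.3 -0.2 -1.6] 30.3
```

```bash

python3 -m crank '{"offset":[[-18,32,0],[-26,46,0],[-26,46,0],[-26,46,0],[-22,38,0]],"rot":[[0,0,0],[0,0,0],[0,0,0],[0,0,0],[0,0,0]],"claw":[-0.4,-0.4,-0.4,-0.4,-0.4]}' | sed -n 2p
python3 -m crank '{"offset":[[-15,27,0],[0,0,30],[0,0,45],[0,0,40],[0,0,14]],"rot":[[0,0,0],[0,0,0],[0,0,0],[0,0,0],[0,0,0]],"claw":[-0.4,-0.4,-0.4,-0.4,-0.4]}' | sed -n 2p
python3 -m crank '{"offset":[[0,0,0],[0,0,0],[0,0,0]],"rot":[[0,0,0],[0,0,0],[0,0,0]],"claw":[-0.4,-0.4,-0.4]}' | sed -n '2p;4p'
python3 -c "
from h import *
go(.4618,-.3854,.0267,-55)"
```

```text
tcp_pos: [0.4559, -0.3548, 0.1679]
tcp_pos: [0.4576, -0.3817, 0.0369]
tcp_pos: [0.4607, -0.3852, 0.0425]
contact_force: [0.5, -0.7, -0.3]
t 38.02 shift [ 0.8  0.8 15.8] len 16 psi -55.1 wz -0.001 tilt [ 0.0032 -0.0003  0.    ] q6 0.08 w 0.0367 F [ 0.5 -0.7 -0.3] 30.3
```

```bash

python3 -m crank '{"offset":[[0.8,0.8,6],[0,0,5],[0,0,3],[0,0,0],[0,0,0]],"rot":[[0,0,0],[0,0,0],[0,0,0],[0,0,0],[0,0,0]],"claw":[-0.4,-0.4,-0.4,-0.4,-0.4]}' | sed -n '2p;4p'
python3 -m crank '{"offset":[[0,0,0.8],[0,0,0]],"rot":[[0,0,0],[0,0,0]],"claw":[-0.4,-0.4]}'| sed -n '2p;4p'
python3 -m crank '{"offset":[[0,0,0.6],[0,0,0]],"rot":[[0,0,0],[0,0,0]],"claw":[-0.4,-0.4]}'| sed -n '2p;4p'
```

```text
tcp_pos: [0.4609, -0.3844, 0.0268]
contact_force: [-0.8, -0.3, 0.5]
tcp_pos: [0.4609, -0.3844, 0.0267]
contact_force: [-0.5, 0.5, 4.4]
tcp_pos: [0.4609, -0.3845, 0.0267]
contact_force: [-2.4, 1.8, 9.2]
```

Down and touching. I'll release, lift, move aside and check everything from above.

```bash

python3 -m crank '{"offset":[[0,0,-1],[0,0,0],[0,0,0],[0,0,0],[0,0,-10]],"rot":[[0,0,0],[0,0,0],[0,0,0],[0,0,0],[0,0,0]],"claw":[-0.4,0.6,1,1,1]}' | sed -n 2,4p
python3 -m crank '{"offset":[[0,0,-40],[0,0,-50],[0,0,-50],[-30,30,-20],[-30,40,0]],"rot":[[0,0,0],[0,0,0],[0,0,0],[0,0,0],[0,0,0]],"claw":[1,1,1,1,1]}' | sed -n 2,4p
python3 -m crank '{"offset":[[-30,40,0],[-30,40,0],[0,0,0],[0,0,0]],"rot":[[0,0,0],[0,0,0],[0,0,0],[0,0,0]],"claw":[1,1,1,1]}' | sed -n 2,4p
python3 - <<'E'
from h import *
A=env.snapshot('top')[:,:,::-1].copy();S=env.snapshot('scene')[:,:,::-1].copy()
cv2.imwrite('pics/tf.png',A);cv2.imwrite('pics/sf.png',S)
a=cv2.resize(A[150:320,60:200],None,fx=2.8,fy=2.8);b=cv2.resize(A[150:320,380:500],None,fx=2.8,fy=2.8)
c=np.hstack([a,b]);cv2.imwrite('pics/fin.png',c);print(c.shape)
E
```

```text
tcp_pos: [0.4605, -0.384, 0.036]
tool_rot: [[0.82, 0.573, -0.001], [0.573, -0.82, 0.002], [-0.0, -0.002, -1.0]]
contact_force: [0.5, 0.1, -0.6]
tcp_pos: [0.4528, -0.4775, 0.2007]
tool_rot: [[0.819, 0.574, 0.003], [0.574, -0.819, -0.005], [0.0, 0.006, -1.0]]
contact_force: [0.2, 0.4, 0.3]
tcp_pos: [0.4481, -0.5754, 0.1964]
tool_rot: [[0.82, 0.572, -0.0], [0.572, -0.82, 0.002], [0.001, -0.002, -1.0]]
contact_force: [0.6, 0.5, -0.3]
(476, 728, 3)
```

View pics/sf.png

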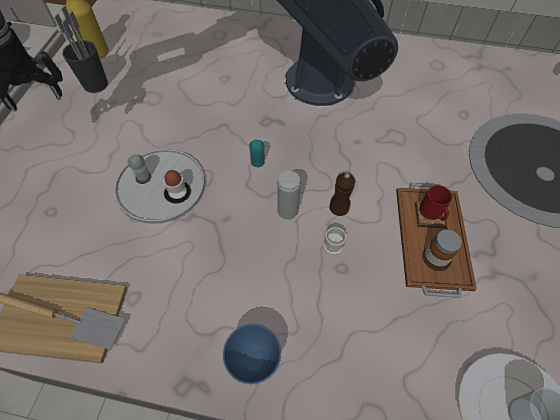

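View pics/fin.png

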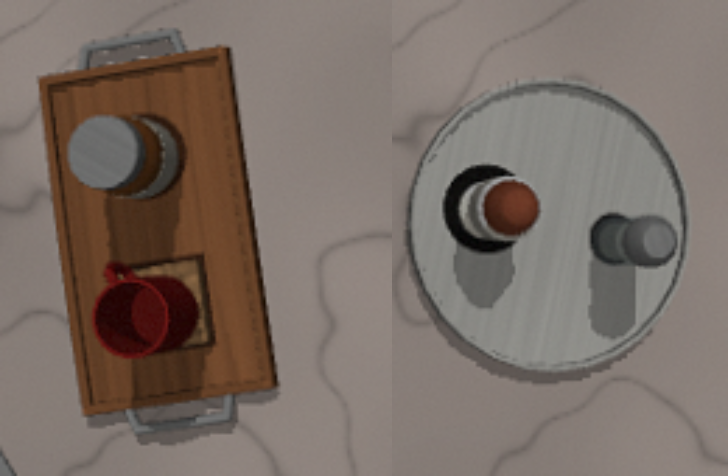

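All five items stand upright on their marks, and the can, mill, empty cup and turquoise shaker are unmoved. One numeric check on centring.

```bash
python3 - <<'E'
from h import *
np.set_printoptions(precision=4,suppress=True)
A=cv2.imread("pics/tf.png");S=cv2.imread("pics/sf.png");mt,ms=env.camera_model("top"),env.camera_model("scene")
H=cv2.cvtColor(A,cv2.COLOR_BGR2HSV).astype(int);G=cv2.cvtColor(S,cv2.COLOR_BGR2HSV).astype(int)
red=lambda h:((h[...,0]<6)|(h[...,0]>174))&(h[...,1]>150)
egg=lambda h:(h[...,0]<14)&(h[...,1]>105)
lid=lambda h:(h[...,1]<14)&(h[...,2]<150)&(h[...,2]>85)
for n,f,p in(("mug",red,(.4205,.338,.06)),("egg",egg,(.486,-.285,.062)),("lid",lid,(.5342,.3566,.09))):
    a,s,_=blob(f(H),proj(mt,p));b,s2,_=blob(f(G),proj(ms,p));print(n,two(mt,a,ms,b),plane(mt,a,p[2])[:2],plane(ms,b,p[2])[:2],s[2:],s2[2:])
# salt dome: crop centre (648-392,240) of fin.png right panel
u=((648-392)/2.8+380-.3,240/2.8+150-.3);print("salt",plane(mt,u,.072))
# mug rim in top crop: ellipse centre ~(132,315)
u=(131/2.8+60-.3,316/2.8+150-.3);print("mugrim",plane(mt,u,.088))
E
```

```text
mug (array([0.4182, 0.3383, 0.0567]), np.float64(0.0017602237108573617)) [0.4183 0.338 ] [0.4209 0.3364] [ 38  34 936] [ 33  36 837]
egg (array([ 0.4844, -0.2849,  0.0626]), np.float64(0.0013315525156731875)) [ 0.4843 -0.2844] [ 0.484  -0.2859] [ 19  19 291] [ 16  16 201]
lid (array([0.5316, 0.3559, 0.0856]), np.float64(0.0013608777806715798)) [0.5312 0.3548] [0.5346 0.3536] [ 24  25 486] [ 24  22 348]
salt [ 0.459  -0.3833  0.072 ]
mugrim [0.4181 0.3351 0.088 ]
```

Everything is within about 3 mm of its mark. Handing in.

```bash
python3 -c "
from station import env
print(env.hand_in())"
```

```text
the job is handed in; nothing more can be done
None
```

Both trays are made up and the job is handed in at about 40 s: all five items stand upright within about 3 mm of their marks, and the pepper mill, can, empty egg cup and turquoise look-alike were left where they were.

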